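# Make up two basket-weaving kits

### The arm

A 6-joint arm with a two-finger parallel gripper is mounted at the origin on the work surface. World frame = base frame: x ahead of the robot, y to its left, z up, the work surface at z = 0. Lengths are in mm, angles in rad, forces in N, time in s.
With the tool pointing down it reaches from about 275 to 750 mm from the base axis. Payload 10.2 kg.
Tool frame: the origin (TCP) lies at the very end of the fingers, on their centre line; the grasp point (between the pads) lies 19 mm behind it; z points along the fingers, y is the direction in which the jaws open and shut (so a half turn about z gives the same grasp; the last joint's range is limited). The gripper opens to 85 mm and grips with 20 to 120 N. Pads are 22 mm wide; open, the fingers measure 114 mm over their backs; the gripper's body (76 mm by 85 mm) begins 54 mm behind the grasp point. The pads swing forward as they close: fully open they stand 13 mm farther back than shut.
Start: joints at [-1.487, 0.313, 1.498, -0, 1.331, -0.223], TCP at [158.542, -500.495, 209.694] pointing down, gripper open.
Joint ranges: [-2.94, 2.94], [-0.97, 2.17], [0.19, 2.56], [-1.23, 4.37], [0.02, 3.11], [-2.88, 2.88]. Speed limits (rad/s): [2.39, 2.39, 3.01, 3.14, 3.14, 3.14].

### API

Orientations are given as a unit quaternion [w, x, y, z].
In Python, from rig import ctrl, eyes, order gives the robot as it stands.
- The arm moves only by the tool move_arm, never from a script. Its argument "deltas" is a list of rows, each a list of 6 numbers: the shift along the tool's x, y, z in cm, then the turn, a rotation vector about the tool's x, y, z in degrees. A call has exactly 10 rows; each row shifts and turns the commanded pose from where the row before left it, along the tool's axes as they then stand; what a row does not reach is not made up. A row lasts 1/10 s, in which the tool goes at most 50 mm and 8.59 degrees, less where a joint would pass 70% of its speed; a pose out of reach is approached as far as the arm can. A call is refused whole if a number of a shift passes 5 or a number of a turn 8.59, either way. A call with a gripper value outside its range is refused whole. "grip" is the finger opening in cm, from 0 to 8.54, set as the call begins (left out, the last holds). The fingers move at their own pace and stop on an object; "newtons" is the grip in N (left out, the last holds). Time passes only in rows, so rows that do not move let the fingers close, or fill a call up. It gives the time, the measured TCP pose, the force and the opening at its end, in the units of the state.
- ctrl.sense(): the state, without advancing time (a new reading comes with each control period).
- eyes.capture(name): name is "scene" or "side" or "wrist"; returns the picture (480x640x3 uint8, blue, green, red); there is no depth.
- eyes.camera_params(name): a dict with "K" (3x3 intrinsics, pixels), "camera_from_world" (4x4, takes a point from world to camera coordinates). Camera axes: x right, y down, z forward; pixel columns grow to the right and rows downward; lengths in mm; the calibration is good to about 2 mm. A picture is of the moment at which its call begins: read the wrist's pose just before it. camera_params takes no time and is no camera call; for the wrist camera it gives the pose at the moment of the call.
- order.finish_job(): hands the job in, once; it reports no verdict.
The state is a dict: "time_s": time; "joints": joint angles; "dq": joint speeds; "tau": joint torques, N m; "eef_pos": TCP position; "ee_rot": TCP orientation; "force": force on the tool from outside, world axes, zero at the start; "wrist_torque": the same for the moment, N m; "grip_width": opening from 0.0 (shut) to 1.0 (fully open).
Only numpy, scipy, OpenCV 4.12 (cv2) and the standard library are available. Lean on these libraries where they do the work, as an engineer would, in place of code of your own. Each camera call takes 0.05 s, during which the arm holds its last target.

### The job

Make up two weaving kits from the stock on the table: the round wooden form, the white glue bottle and the bead jar go into the red three-pocket tray, and the square wooden form and the black varnish bottle go into the blue two-pocket tray. Stand each thing upright on the floor of a pocket of its own, any pocket of its tray, setting it down rather than dropping it. Leave the green bottle, the tape roll and the mug where they stand.

Things in the scene. Friction and masses are not known exactly. Their poses are not given: they have to be found in the camera images.
- red_tray: Red woven-paper tray with white band, fixed, three open pockets in a row, each 72 x 72 mm inside; pocket floor 6 mm, rim and 6 mm thick dividers 24 mm above the table. Origin: centre of underside, on the table; local x = short side (84 mm), y = long side (240 mm), z up. Pocket centres at x = 0, y = -78, 0 and +78 mm. Weave bulges 6 mm outside.
- blue_tray: Blue woven-paper tray with white band, fixed, two open pockets in a row, each 72 x 72 mm inside; pocket floor 6 mm, rim and 6 mm thick dividers 24 mm above the table. Origin: centre of underside, on the table; local x = short side (84 mm), y = long side (162 mm), z up. Pocket centres at x = 0, y = -39 and +39 mm. Weave bulges 6 mm outside.
- round_form: Round wooden weaving form: pale cylinder 46 mm in diameter on a foot 52 mm in diameter and 8 mm high, straight from 9 to 70 mm, dark line near the top and dark 20 mm knob on top from 74 mm; total height 84 mm. Origin: centre of the underside; z up. Starts upright on the table.
- square_form: Square wooden weaving form: pale block 44 mm x 44 mm on a 50 mm x 50 mm foot 8 mm high, sides along local x and y, straight from 8 to 74 mm, dark line near the top and dark 20 mm round knob on top from 74 mm; total height 84 mm. Origin: centre of the underside; z up. Starts upright on the table.
- glue: White glue bottle with pale band and pointed orange cap: round, 42 mm in diameter, straight up to 66 mm, total height 100 mm. Origin: centre of the underside; z up. Starts upright on the table.
- varnish: Black varnish bottle with a mauve band and flat black cap: round, 44 mm in diameter, straight up to 64 mm, total height 92 mm. Origin: centre of the underside; z up. Starts upright on the table.
- bead_jar: Closed amber-brown bead jar with a flat yellow lid: round, 50 mm in diameter, straight up to 60 mm, then the lid, 53 mm in diameter, up to 74 mm. Origin: centre of the underside; z up. Starts upright on the table.
- green_bottle: Green bottle with green cap, otherwise shaped like the glue bottle: 42 mm in diameter, 100 mm high. Origin: centre of the underside. It stands on the table and is not part of either kit: leave it where it is.
- tape_roll: Roll of brown paper tape lying flat: 72 mm outside and 40 mm inside diameter, 40 mm high. Origin: centre of the underside. It stands on the table and is not part of either kit: leave it where it is.
- mug: Blue mug, 76 mm in diameter, 85 mm high, handle towards its local +y. Origin: centre of the underside. It stands on the table and is not part of either kit: leave it where it is.

How it is judged (in metres and radians):
At the end, for the whole second after the job is handed in: Round form, glue and bead jar in pockets of the red tray, square form and varnish in pockets of the blue tray: each underside under 12 mm above the tray's, within 25 mm of its long centre line and between its ends, upright within 0.12 rad, released, at rest (0.02 m/s, 0.2 rad/s) (x of round_form in the frame of red_tray between -0.025 and 0.025 m and y of round_form in the frame of red_tray between -0.1 and 0.1 m and z of round_form in the frame of red_tray between 0 and 0.012 m and angle between each of round_form, glue, bead_jar, square_form, varnish's own z axis and vertical below 0.12 rad and linear speed of each of round_form, glue, bead_jar, square_form, varnish below 0.02 m/s and angular speed of each of round_form, glue, bead_jar, square_form, varnish below 0.2 rad/s and x of glue in the frame of red_tray between -0.025 and 0.025 m and y of glue in the frame of red_tray between -0.1 and 0.1 m and z of glue in the frame of red_tray between 0 and 0.012 m and x of bead_jar in the frame of red_tray between -0.025 and 0.025 m and y of bead_jar in the frame of red_tray between -0.1 and 0.1 m and z of bead_jar in the frame of red_tray between 0 and 0.012 m and x of square_form in the frame of blue_tray between -0.025 and 0.025 m and y of square_form in the frame of blue_tray between -0.06 and 0.06 m and z of square_form in the frame of blue_tray between 0 and 0.012 m and x of varnish in the frame of blue_tray between -0.025 and 0.025 m and y of varnish in the frame of blue_tray between -0.06 and 0.06 m and z of varnish in the frame of blue_tray between 0 and 0.012 m); the robot touches nothing.
It fails at once if a bystander (green bottle, tape roll, mug) is displaced by more than 25 mm (distance of any of green_bottle, tape_roll, mug from where it was at the start of the episode above 0.025 m).
It fails at once if a kit thing is dropped or thrown: out of the fingers it moves faster than 0.8 m/s (a fall of over about 30 mm) ((contact force between the fingers and round_form below 0.05 N and linear speed of round_form above 0.8 m/s) or (contact force between the fingers and glue below 0.05 N and linear speed of glue above 0.8 m/s) or (contact force between the fingers and bead_jar below 0.05 N and linear speed of bead_jar above 0.8 m/s) or (contact force between the fingers and square_form below 0.05 N and linear speed of square_form above 0.8 m/s) or (contact force between the fingers and varnish below 0.05 N and linear speed of varnish above 0.8 m/s)).
It also fails if it takes over 125 s, if anything falls off the work surface, if the arm or the gripper's body presses on something with over 40 N, if the wrist force passes 120 N, or if a joint passes its speed limit or range.

## Working session

There is one attempt and no reset: what is moved stays moved. The work goes in short steps, Python scripts to look and compute and a tool call to move; the robot and the scene stay as the last step left them, time stands still between calls to the robot, and variables do not carry over. Pictures are saved under pics/ and viewed, and the job is handed in when it is done.

Besides the shell and the picture viewer there is one more tool, called by a JSON object that holds its "fn" and its "kwargs", one argument or row to a line. move_arm: Moves the arm, as the interface text tells. Its arguments: {"type":"object","properties":{"deltas":{"type":"array"},"grip":{"type":"number"},"newtons":{"type":"number"}},"required":["deltas"]}

```bash
mkdir -p pics; ls
python3 - <<'E'
from rig import ctrl,eyes,order
import cv2
print(ctrl.sense())
for n in ["scene","side","wrist"]:
    cv2.imwrite(f"pics/{n}0.png",eyes.capture(n)); p=eyes.camera_params(n); print(n,p)
E
```

```text
pics
{'time_s': 0.0, 'joints': array([-1.48738857e+00,  3.13445659e-01,  1.49846301e+00,  5.31645408e-05,
        1.33099580e+00, -2.23391962e-01]), 'dq': array([ 0.00051832,  0.00031756,  0.00286687, -0.00110412,  0.00050352,
        0.00174319]), 'tau': array([ 5.78255167e-04, -4.12270367e+01, -2.59746659e+01, -1.47254514e-04,
        4.13514776e-03, -1.22394638e-05]), 'eef_pos': array([ 158.53650626, -500.18638792,  209.12755936]), 'ee_rot': array([-6.52493682e-04,  9.88258050e-01,  1.52792655e-01,  7.16249779e-05]), 'force': array([0.23919292, 0.06924121, 0.2928793 ]), 'wrist_torque': array([ 0.01979379,  0.01633472, -0.0026326 ]), 'grip_width': 1.0030424502218016}
scene {'K': array([[587.00048377,   0.        , 315.14689825],
       [  0.        , 587.00048377, 238.69635546],
       [  0.        ,   0.        ,   1.        ]]), 'camera_from_world': array([[-8.16290847e-01,  5.77640001e-01,  1.13267418e-03,
         4.93377850e+02],
       [ 3.38899902e-01,  4.80501818e-01, -8.08866404e-01,
        -1.82716067e+02],
       [-4.67777842e-01, -6.59886379e-01, -5.87991375e-01,
     
[... 466 characters left out ...]
      [ 3.07874256e-01, -5.86520858e-01, -7.49137320e-01,
         1.02179846e+03],
       [ 0.00000000e+00,  0.00000000e+00,  0.00000000e+00,
         1.00000000e+00]])}
wrist {'K': array([[411.96609087,   0.        , 319.82226412],
       [  0.        , 411.96609087, 242.13370238],
       [  0.        ,   0.        ,   1.        ]]), 'camera_from_world': array([[ 3.00981642e-01, -9.53629501e-01, -9.09162951e-04,
        -5.24156934e+02],
       [-9.20084111e-01, -2.90644525e-01,  2.62623283e-01,
        -3.32285913e+01],
       [-2.50709554e-01, -7.82082804e-02, -9.64898018e-01,
         3.77992226e+02],
       [ 0.00000000e+00,  0.00000000e+00,  0.00000000e+00,
         1.00000000e+00]])}
```

View pics/scene0.png

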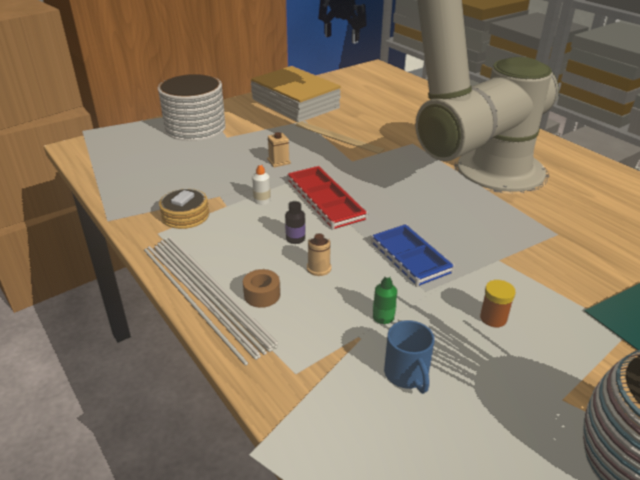

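View pics/side0.png

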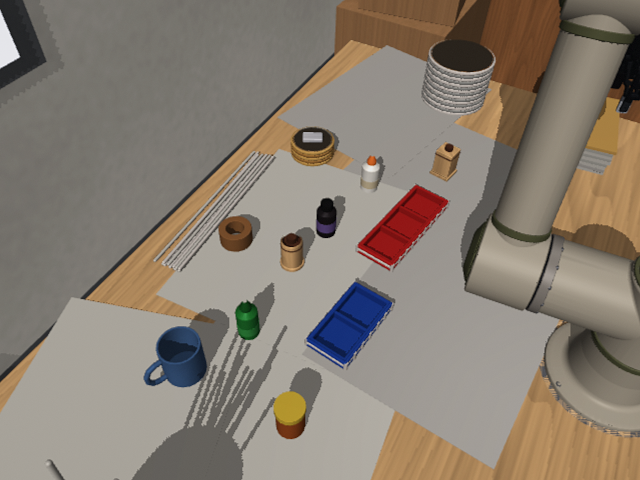

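View pics/wrist0.png

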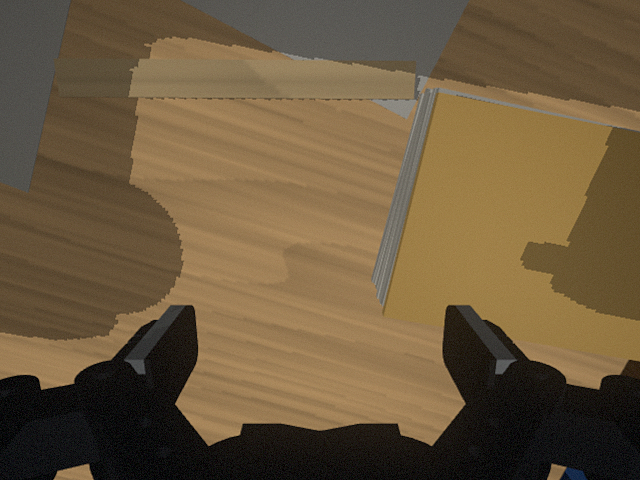

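The scene view shows, in pixels: red tray (326,197), blue tray (411,255), square form (279,150), glue (262,185), varnish (295,223), round form (319,255), bead jar (497,303), green bottle (385,300), mug (409,355) and tape roll (262,288). The side view shows all of them too. I'll enlarge both views to get exact outlines.

Run:
```python
import cv2
a=cv2.imread('pics/scene0.png'); b=cv2.imread('pics/side0.png')
cv2.imwrite('pics/sc_z1.png',cv2.resize(a[120:290,230:460],(796,588),interpolation=cv2.INTER_CUBIC))
cv2.imwrite('pics/si_z1.png',cv2.resize(b[130:280,260:470],(798,570),interpolation=cv2.INTER_CUBIC))
```

```text
(no output)
```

View pics/sc_z1.png

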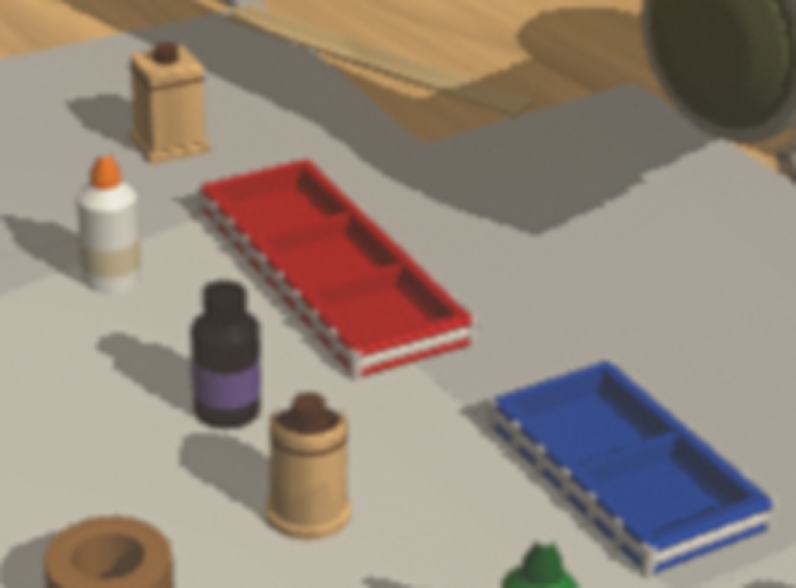

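View pics/si_z1.png

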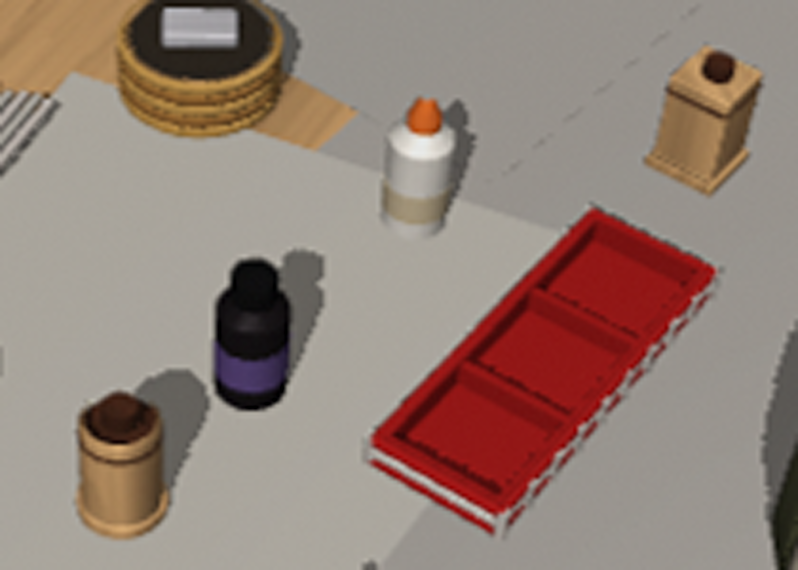

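```bash
cat > h.py <<'E'
import numpy as np, cv2
def ray(p,uv):
    K=p['K'];T=p['camera_from_world'];R=T[:3,:3];t=T[:3,3]
    c=-R.T@t; d=R.T@np.linalg.inv(K)@np.array([uv[0],uv[1],1.]); return c,d/np.linalg.norm(d)
def plane(p,uv,z):
    c,d=ray(p,uv); return c+d*(z-c[2])/d[2]
def tri(rs):
    A=np.zeros((3,3));b=np.zeros(3)
    for c,d in rs:
        M=np.eye(3)-np.outer(d,d);A+=M;b+=M@c
    x=np.linalg.solve(A,b); return x,[np.linalg.norm((np.eye(3)-np.outer(d,d))@(x-c)) for c,d in rs]
def proj(p,X):
    T=p['camera_from_world'];q=p['K']@(T[:3,:3]@X+T[:3,3]); return q[:2]/q[2]
def blob(img,roi,lo,hi):
    x0,y0,x1,y1=roi; h=cv2.cvtColor(img[y0:y1,x0:x1],cv2.COLOR_BGR2HSV)
    m=cv2.inRange(h,lo,hi); n,l,s,c=cv2.connectedComponentsWithStats(m); i=1+np.argmax(s[1:,4])
    x,y,w,hh,a=s[i]; return dict(c=(c[i][0]+x0,c[i][1]+y0),bb=(x+x0,y+y0,x+x0+w-1,y+y0+hh-1),a=a,m=(l==i))
E
python3 - <<'E'
from rig import eyes
from h import *
I={n:cv2.imread(f'pics/{n}0.png') for n in('scene','side')};P={n:eyes.camera_params(n) for n in I}
F={'glue_cap':(((250,160,275,185),(5,150,120),(20,255,255)),((360,150,385,172),(5,150,120),(20,255,255))),
'varn_all':(((283,200,308,246),(0,0,0),(180,255,110)),((314,195,338,242),(0,0,0),(180,255,110))),
'varn_mauve':(((283,200,308,246),(115,60,30),(150,255,255)),((314,195,338,242),(115,60,30),(150,255,255))),
'sq_knob':(((268,128,290,142),(0,0,0),(180,255,90)),((440,138,458,154),(0,0,0),(180,255,90))),
'rnd_all':(((304,228,335,280),(5,90,0),(20,255,255)),((278,230,308,275),(5,90,0),(20,255,255))),
'rnd_knob':(((310,230,330,243),(0,0,0),(180,255,70)),((278,230,308,250),(0,0,0),(180,255,70))),
'sq_all':(((264,128,294,170),(5,90,0),(20,255,255)),((430,138,465,185),(5,90,0),(20,255,255))),
'jar_lid':(((480,275,520,312),(20,150,90),(35,255,255)),((270,388,312,424),(20,150,90),(35,255,255))),
'jar_all':(((478,275,520,330),(5,130,40),(35,255,255)),((268,388,312,440),(5,130,40),(35,255,255))),
'green':(((368,274,402,325),(45,80,0),(80,255,255)),((230,296,264,342),(45,80,0),(80,255,255))),
'tape':(((240,265,284,308),(5,90,0),(20,255,255)),((215,212,256,252),(5,90,0),(20,255,255))),
'mug':(((380,318,440,395),(95,80,0),(115,255,255)),((140,324,210,390),(95,80,0),(115,255,255))),
}
for k,v in F.items():
    b={n:blob(I[n],*a) for n,a in zip(('scene','side'),v)}
    x,e=tri([ray(P[n],b[n]['c']) for n in b])
    print(k,x.round(1),np.round(e,1),[(np.round(b[n]['c'],1).tolist(),[int(q) for q in b[n]['bb']],int(b[n]['a'])) for n in b])
sc=lambda x,y:(230+(x+.5)*230/796-.5,120+(y+.5)*170/588-.5)
si=lambda x,y:(260+(x+.5)*210/798-.5,130+(y+.5)*150/570-.5)
# order: far-left..: matching corners
R={'scene':[sc(203,187),sc(308,160),sc(470,320),sc(356,355)],'side':[si(595,212),si(715,268),si(500,515),si(372,440)]}
for n in R:
    q=np.array([plane(P[n],u,24) for u in R[n]]);print(n,q.round(1).tolist(),q.mean(0).round(1),[round(np.linalg.norm(q[i]-q[i-1]),1) for i in range(4)])
a=I['side'];cv2.imwrite('pics/si_b.png',cv2.resize(a[270:380,290:410],(654,600),interpolation=cv2.INTER_CUBIC))
a=I['scene'];cv2.imwrite('pics/sc_b.png',cv2.resize(a[215:295,365:465],(750,600),interpolation=cv2.INTER_CUBIC))
E
```

```text
glue_cap [ 599.  -232.    87.4] [0.5 0.5] [([260.1, 169.8], [257, 166, 263, 173], 47), ([371.3, 160.4], [367, 156, 375, 164], 64)]
varn_all [620.6 -57.3  43.7] [0.3 0.3] [([293.9, 222.4], [285, 201, 304, 243], 650), ([326.9, 217.5], [316, 196, 337, 237], 768)]
varn_mauve [617.8 -48.1  21.9] [0.5 0.5] [([297.4, 232.1], [291, 226, 303, 237], 117), ([325.7, 227.4], [317, 220, 335, 233], 178)]
sq_knob [ 461.1 -376.4   79.4] [0.1 0.1] [([277.1, 135.7], [275, 134, 279, 137], 18), ([448.7, 147.5], [445, 144, 452, 151], 52)]
rnd_all [639.5  63.5  35.6] [0.3 0.3] [([319.2, 256.3], [307, 234, 330, 275], 746), ([291.5, 252.8], [280, 234, 303, 271], 746)]
rnd_knob [643.5  56.3  70.5] [2.3 2.3] [([314.8, 240.5], [313, 239, 316, 242], 11), ([291.1, 240.0], [282, 234, 300, 246], 179)]
sq_all [ 460.5 -373.4   39.4] [0.5 0.5] [([278.3, 149.5], [268, 133, 289, 166], 613), ([445.4, 161.3], [430, 142, 459, 180], 745)]
jar_lid [459.4 372.9  71. ] [0.3 0.3] [([500.5, 291.4], [486, 280, 514, 303], 522), ([289.4, 407.8], [274, 392, 305, 423], 847)]
jar_all [458.8 374.1  48.4] [0.9 0.9] [([499.1, 301.1], [486, 280, 514, 326], 993), ([289.8, 414.1], [274, 391, 305, 438], 1248)]
green [624.5 251.5  40.8] [0.1 0.1] [([385.3, 302.3], [374, 278, 396, 323], 757), ([247.2, 320.6], [235, 301, 259, 339], 731)]
tape [780.   67.1  23.6] [0.1 0.1] [([261.2, 287.7], [243, 270, 279, 306], 1137), ([235.3, 233.3], [218, 216, 252, 251], 974)]
mug [680.3 380.3  54.1] [0.8 0.8] [([411.3, 352.6], [388, 321, 433, 390], 1518), ([178.8, 357.7], [144, 327, 206, 386], 2535)]
scene [[495.0, -273.0, 24.0], [408.1, -261.7, 24.0], [447.0, -21.8, 24.0], [533.7, -32.5, 24.0]] [ 471.  -147.3   24. ] [np.float64(243.6), np.float64(87.6), np.float64(243.0), np.float64(87.3)]
side [[494.0, -272.7, 24.0], [410.9, -262.4, 24.0], [446.9, -18.6, 24.0], [532.2, -33.0, 24.0]] [ 471.  -146.7   24. ] [np.float64(242.8), np.float64(83.7), np.float64(246.4), np.float64(86.5)]
```

View pics/si_b.png

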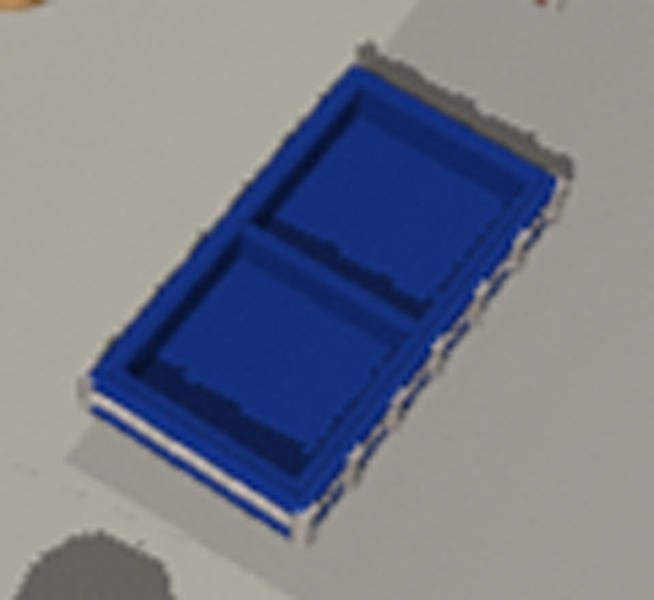

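View pics/sc_b.png

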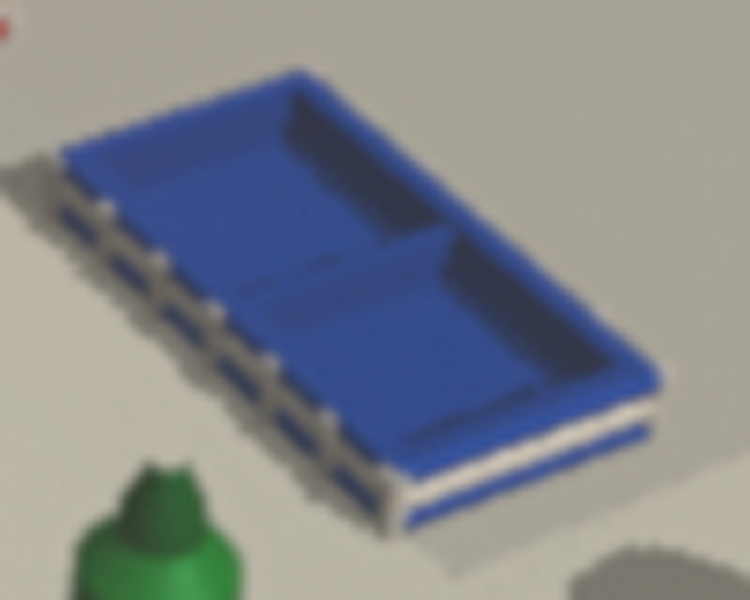

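Run:
```python
from rig import eyes
from h import *
I={n:cv2.imread(f'pics/{n}0.png') for n in('scene','side')};P={n:eyes.camera_params(n) for n in I}
sc=lambda x,y:(365+(x+.5)*100/750-.5,215+(y+.5)*80/600-.5)
si=lambda x,y:(290+(x+.5)*120/654-.5,270+(y+.5)*110/600-.5)
R={'scene':[sc(62,152),sc(300,70),sc(660,370),sc(400,480)],'side':[si(358,68),si(555,178),si(303,508),si(92,380)]}
for n in R:
    q=np.array([plane(P[n],u,24) for u in R[n]]);print(n,q.round(1).tolist(),q.mean(0).round(1),[round(np.linalg.norm(q[i]-q[i-1]),1) for i in range(4)])
sc=lambda x,y:(230+(x+.5)*230/796-.5,120+(y+.5)*170/588-.5)
si=lambda x,y:(260+(x+.5)*210/798-.5,130+(y+.5)*150/570-.5)
for n,L in {'scene':[sc(133,142),sc(152,161),sc(209,151)],'side':[si(647,160),si(709,194),si(748,157)]}.items():
    q=np.array([plane(P[n],u,4) for u in L]);d=np.diff(q,axis=0);print('sqfoot',n,q.round(1).tolist(),np.hypot(d[:,0],d[:,1]).round(1),np.degrees(np.arctan2(d[:,1],d[:,0])).round(1),((q[0]+q[2])/2).round(1))
# top square corners z=74
for n,L in {'scene':[sc(131,60),sc(152,85),sc(203,70)],'side':[si(668,90),si(737,116),si(762,75),si(704,50)]}.items():
    q=np.array([plane(P[n],u,74) for u in L]);d=np.diff(q,axis=0);print('sqtop',n,q.round(1).tolist(),np.hypot(d[:,0],d[:,1]).round(1),np.degrees(np.arctan2(d[:,1],d[:,0])).round(1),((q[0]+q[2])/2).round(1))
g={n:blob(I[n],*a) for n,a in {'scene':((250,160,275,206),(10,0,150),(30,255,255)),'side':((358,150,385,194),(10,0,150),(30,255,255))}.items()}
for n in g:print(g[n]['bb'],g[n]['a'])
for nm,xy,h in [('glue',(599,-232),100),('varn',(620.6,-57.3),92),('rnd',(639.5,63.5),84),('jar',(459,373),74),('sq',(461,-375),84)]:
    print(nm,[[proj(P[n],np.array([*xy,z])).round(1).tolist() for z in(0,h)] for n in P])
```

```text
scene [[490.7, 57.0, 24.0], [405.7, 65.6, 24.0], [423.2, 229.2, 24.0], [513.3, 222.6, 24.0]] [458.2 143.6  24. ] [np.float64(167.1), np.float64(85.5), np.float64(164.5), np.float64(90.3)]
side [[492.6, 58.0, 24.0], [408.3, 67.7, 24.0], [427.4, 231.5, 24.0], [512.7, 223.1, 24.0]] [460.3 145.1  24. ] [np.float64(166.3), np.float64(84.8), np.float64(164.9), np.float64(85.7)]
sqfoot scene [[482.3, -393.7, 4.0], [486.4, -359.1, 4.0], [441.6, -347.1, 4.0]] [34.7 46.3] [ 83.3 165. ] [ 462.  -370.4    4. ]
sqfoot side [[488.9, -358.4, 4.0], [441.8, -347.3, 4.0], [431.9, -394.5, 4.0]] [48.4 48.2] [ 166.7 -101.8] [ 460.4 -376.5    4. ]
sqtop scene [[480.3, -393.8, 74.0], [489.3, -349.1, 74.0], [444.5, -347.9, 74.0]] [45.6 44.8] [ 78.6 178.5] [ 462.4 -370.8   74. ]
sqtop side [[482.6, -346.3, 74.0], [436.3, -344.1, 74.0], [436.0, -390.2, 74.0], [476.8, -395.6, 74.0]] [46.4 46.1 41.2] [177.2 -90.3  -7.6] [ 459.3 -368.3   74. ]
(np.int32(250), np.int32(160), np.int32(274), np.int32(205)) 916
(np.int32(358), np.int32(150), np.int32(384), np.int32(193)) 772
glue [[[262.1, 201.4], [259.9, 165.2]], [[368.2, 188.0], [371.8, 156.0]]]
varn [[[294.4, 238.7], [293.5, 203.9]], [[326.3, 230.8], [327.5, 201.5]]]
rnd [[[319.0, 269.7], [319.2, 237.0]], [[291.8, 263.7], [291.0, 237.5]]]
jar [[[493.4, 319.8], [500.8, 289.9]], [[290.5, 426.2], [289.5, 407.3]]]
sq [[[278.5, 162.5], [277.3, 134.3]], [[442.5, 172.8], [448.9, 146.3]]]
```

{"fn": "move_arm", "kwargs": {
  "deltas": [
    [4.66,-0.4,0,0,0,0],
    [4.66,-0.4,0,0,0,0],
    [4.66,-0.4,0,0,0,0],
    [4.66,-0.4,0,0,0,0],
    [4.66,-0.4,0,0,0,0],
    [4.66,-0.4,0,0,0,0],
    [4.66,-0.4,0,0,0,0],
    [0,0,0,0,0,-8],
    [0,0,0,0,0,-8],
    [0,0,0,0,0,-8]
  ],
  "grip": 8.5,
  "newtons": 40
}}

```text
time_s: 1.15
eef_pos: [461.3, -374.9, 209.2]
ee_rot: [-0.0, 0.934, 0.358, -0.0]
force: [-0.8, -1.1, -1.1]
grip_width: 0.996
```

{"fn": "move_arm", "kwargs": {
  "deltas": [
    [0,0,0,0,0,-8],
    [0,0,0,0,0,-8],
    [0,0,0,0,0,-8],
    [0,0,0,0,0,-8],
    [0,0,0,0,0,-7.4],
    [0,0,0,0,0,0],
    [0,0,0,0,0,0],
    [0,0,0,0,0,0],
    [0,0,0,0,0,0],
    [0,0,0,0,0,0]
  ]
}}

```text
time_s: 2.15
eef_pos: [461.0, -375.3, 209.7]
ee_rot: [-0.0, 0.761, 0.649, -0.0]
force: [-0.1, 0.6, 0.6]
grip_width: 0.992
```

```bash
cat >> h.py <<'E'
from scipy.spatial.transform import Rotation as Ro
def goal(s,x,y,z,yaw=None):
    w,a,b,c=s['ee_rot'];R=Ro.from_quat([a,b,c,w]);M=R.as_matrix()
    ph=np.degrees(np.arctan2(M[1,0],M[0,0]))
    print('t',round(s['time_s'],2),'tcp',s['eef_pos'].round(1),'yaw',round(ph,1),'tilt',np.degrees(np.arccos(-M[2,2])).round(2),'grip',round(s['grip_width'],3),'F',s['force'].round(1))
    print('  delta tool cm',(M.T@(np.array([x,y,z])-s['eef_pos'])/10).round(2),'turn',None if yaw is None else round(ph-yaw,1), 'R ideal')
E
python3 - <<'E'
from rig import ctrl,eyes
from h import *
s=ctrl.sense();goal(s,461,-375,33,81); P=eyes.camera_params('wrist')
i=eyes.capture('wrist');cv2.imwrite('pics/w1.png',i)
import json;json.dump({k:v.tolist() for k,v in P.items()},open('w1.json','w'))
print(proj(P,np.array([461,-375,84.])))
E
```

```text
t 2.15 tcp [ 461.  -375.3  209.7] yaw 80.9 tilt 0.0 grip 0.992 F [-0.1  0.6  0.6]
  delta tool cm [ 3.000e-02 -1.000e-02  1.767e+01] turn -0.1 R ideal
[319.75335653 225.73538279]
```

View pics/w1.png

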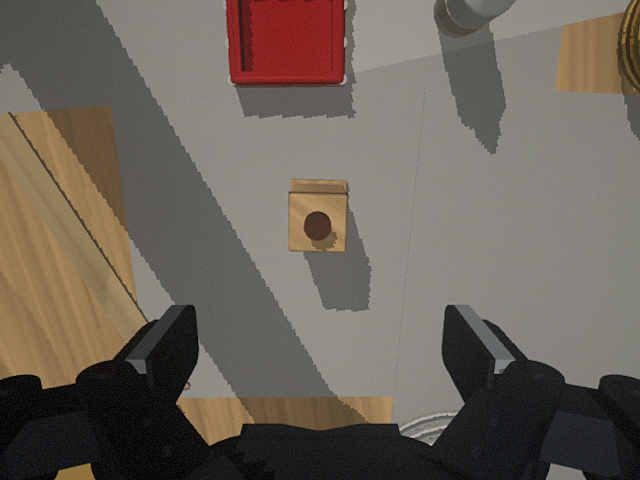

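The wrist view shows the square form squared up with the jaws: knob at (318,226), predicted (320,226). The red tray end is also straight. I'll go down and grasp.

{"fn": "move_arm", "kwargs": {
  "deltas": [
    [0,0,3,0,0,0],
    [0,0,3,0,0,0],
    [0,0,3,0,0,0],
    [0,0,3,0,0,0],
    [0,0,2.5,0,0,0],
    [0,0,2,0,0,0],
    [0,0,1.2,0,0,0],
    [0,0,0,0,0,0],
    [0,0,0,0,0,0],
    [0,0,0,0,0,0]
  ]
}}

```text
time_s: 3.2
eef_pos: [461.5, -375.8, 33.9]
ee_rot: [0.001, 0.761, 0.649, -0.0]
force: [0.4, 0.2, 0.7]
grip_width: 0.996
```

{"fn": "move_arm", "kwargs": {
  "deltas": [
    [0,0,0,0,0,0],
    [0,0,0,0,0,0],
    [0,0,0,0,0,0],
    [0,0,0,0,0,0],
    [0,0,0,0,0,0],
    [0,0,0,0,0,0],
    [0,0,0,0,0,0],
    [0,0,0,0,0,0],
    [0,0,0,0,0,0],
    [0,0,0,0,0,0]
  ],
  "grip": 3,
  "newtons": 40
}}

```text
time_s: 4.2
eef_pos: [461.1, -375.4, 33.3]
ee_rot: [0.0, 0.761, 0.649, -0.0]
force: [-1.8, 1.0, 5.6]
grip_width: 0.505
```

{"fn": "move_arm", "kwargs": {
  "deltas": [
    [0,0,-2,0,0,0],
    [0,0,-3,0,0,0],
    [0,0,-3,0,0,0],
    [0,0,-3,0,0,0],
    [0,0,-2,0,0,0],
    [3.0,-0.47,0,0,0,0],
    [4.6,-0.72,0,0,0,0],
    [4.6,-0.72,0,0,0,0],
    [4.6,-0.72,0,0,0,0],
    [4.6,-0.72,0,0,0,0]
  ]
}}

```text
time_s: 5.2
eef_pos: [461.0, -156.8, 162.4]
ee_rot: [-0.0, 0.761, 0.649, 0.0]
force: [1.7, -0.0, -1.2]
grip_width: 0.51
```

{"fn": "move_arm", "kwargs": {
  "deltas": [
    [4.6,-0.72,0,0,0,0],
    [4.6,-0.72,0,0,0,0],
    [4.6,-0.72,0,0,0,0],
    [4.6,-0.72,0,0,0,0],
    [4.6,-0.72,0,0,0,0],
    [4.6,-0.72,0,0,0,0],
    [3.5,-0.54,0,0,0,0],
    [2.5,-0.38,0,0,0,0],
    [0,0,0,0,0,-2.7],
    [0,0,0,0,0,0]
  ]
}}

```text
time_s: 6.2
eef_pos: [462.1, 182.0, 162.3]
ee_rot: [-0.0, 0.744, 0.668, -0.0]
force: [0.2, -0.9, -2.4]
grip_width: 0.513
```

Run:
```python
from rig import ctrl,eyes
from h import *
s=ctrl.sense();goal(s,463.3,183.3,41,83.6); P=eyes.camera_params('wrist')
i=eyes.capture('wrist');cv2.imwrite('pics/w2.png',i)
cv2.imwrite('pics/s2.png',eyes.capture('side'))
# pocket corners predicted at rim height
c=np.array([459,144.5]);u=np.array([.111,.994]);v=np.array([.994,-.111])
for a,b in [(81,-42),(81,42),(-81,42),(-81,-42)]:
    print(proj(P,np.array([*(c+a*u+b*v),24.])).round(0))
```

```text
t 6.2 tcp [462.1 182.  162.3] yaw 83.8 tilt 0.04 grip 0.513 F [ 0.2 -0.9 -2.4]
  delta tool cm [ 0.15  0.11 12.13] turn 0.2 R ideal
[263. 163.]
[380. 164.]
[372. 363.]
[270. 363.]
```

View pics/w2.png

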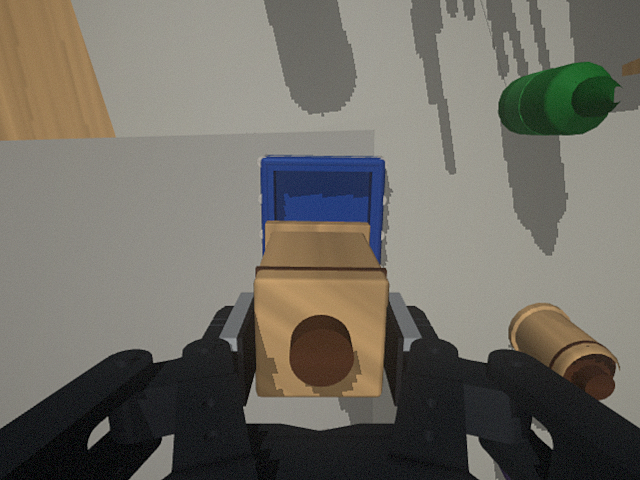

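View pics/s2.png

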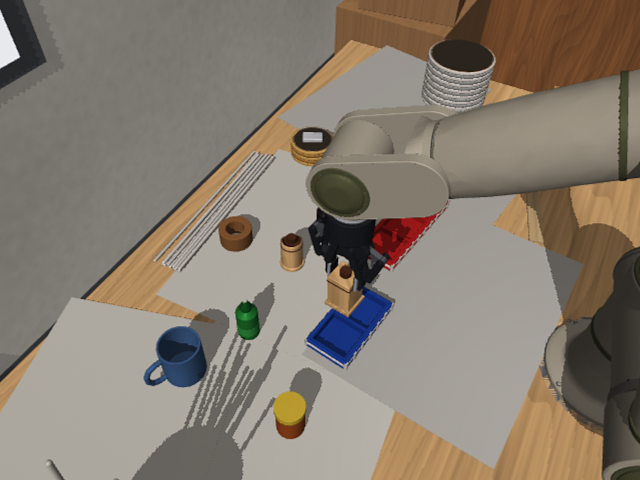

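The wrist view shows the square form upright in the jaws, with the blue tray straight below: far corners at (262,157) and (384,157), within about 3 mm of prediction once the 6 mm weave bulge is counted. The side view shows the other stock undisturbed. I'll lower it.

{"fn": "move_arm", "kwargs": {
  "deltas": [
    [0.25,0.1,2,0,0,0],
    [0,0,2.5,0,0,0],
    [0,0,2.5,0,0,0],
    [0,0,2,0,0,0],
    [0,0,1.3,0,0,0],
    [0,0,0.8,0,0,0],
    [0,0,0.6,0,0,0],
    [0,0,0.4,0,0,0],
    [0,0,0,0,0,0],
    [0,0,0,0,0,0]
  ]
}}

```text
time_s: 7.3
eef_pos: [464.0, 183.8, 42.1]
ee_rot: [0.0, 0.745, 0.667, 0.0]
force: [-0.4, 0.1, -2.7]
grip_width: 0.51
```

Run:
```python
from rig import ctrl,eyes
from h import *
s=ctrl.sense();goal(s,463.3,183.3,39.5,83.6)
cv2.imwrite('pics/s3.png',cv2.resize(eyes.capture('side')[220:380,270:430],(600,600)))
```

```text
t 7.3 tcp [464.  183.8  42.1] yaw 83.7 tilt 0.05 grip 0.51 F [-0.4  0.1 -2.7]
  delta tool cm [-0.06 -0.07  0.26] turn 0.1 R ideal
```

View pics/s3.png

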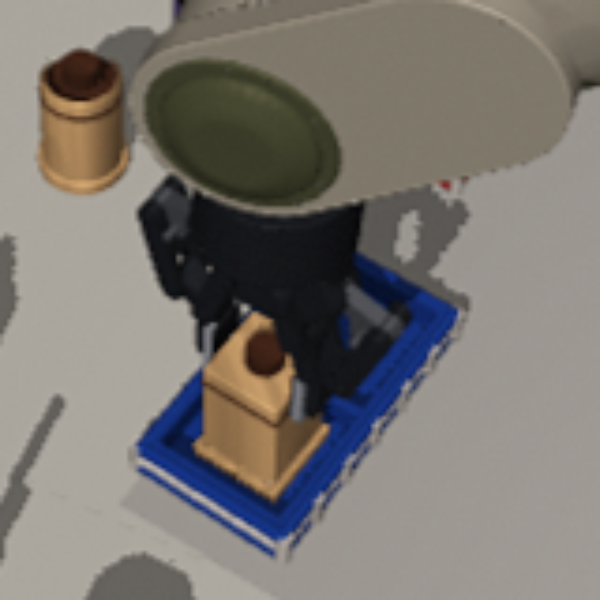

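The side view shows the square form's foot inside the pocket, clear of its walls. I'll set it down and release.

{"fn": "move_arm", "kwargs": {
  "deltas": [
    [0,0,0.1,0,0,0],
    [0,0,0.1,0,0,0],
    [0,0,0.05,0,0,0],
    [0,0,0,0,0,0],
    [0,0,0,0,0,0],
    [0,0,0,0,0,0],
    [0,0,0,0,0,0],
    [0,0,0,0,0,0],
    [0,0,0,0,0,0],
    [0,0,0,0,0,0]
  ]
}}

```text
time_s: 8.35
eef_pos: [463.8, 183.8, 39.3]
ee_rot: [0.0, 0.745, 0.667, 0.0]
force: [-1.0, 0.2, 1.6]
grip_width: 0.509
```

{"fn": "move_arm", "kwargs": {
  "deltas": [
    [0,0,0,0,0,0],
    [0,0,0,0,0,0],
    [0,0,0,0,0,0],
    [0,0,0,0,0,0],
    [0,0,0,0,0,0],
    [0,0,0,0,0,0],
    [0,0,0,0,0,0],
    [0,0,0,0,0,0],
    [0,0,0,0,0,0],
    [0,0,0,0,0,0]
  ],
  "grip": 8.5
}}

```text
time_s: 9.35
eef_pos: [463.7, 183.8, 39.2]
ee_rot: [-0.0, 0.745, 0.667, 0.0]
force: [-0.1, -0.2, 0.4]
grip_width: 0.995
```

{"fn": "move_arm", "kwargs": {
  "deltas": [
    [0,0,-1,0,0,0],
    [0,0,-2,0,0,0],
    [0,0,-3,0,0,0],
    [0,0,-3,0,0,0],
    [0,0,-3,0,0,0],
    [0,0,-1,0,0,0],
    [0,0,0,0,0,0],
    [0,0,0,0,0,0],
    [0,0,0,0,0,0],
    [0,0,0,0,0,0]
  ]
}}

```text
time_s: 10.35
eef_pos: [463.3, 183.7, 168.2]
ee_rot: [-0.001, 0.745, 0.667, -0.001]
force: [0.7, 0.1, 0.1]
grip_width: 0.993
```

Run:
```python
from rig import ctrl,eyes
from h import *
s=ctrl.sense();goal(s,620.6,-57.3,33,83.6)
cv2.imwrite('pics/w4.png',eyes.capture('wrist'))
cv2.imwrite('pics/s4.png',cv2.resize(eyes.capture('side')[220:380,270:430],(600,600)))
```

```text
t 10.35 tcp [463.3 183.7 168.2] yaw 83.7 tilt 0.11 grip 0.993 F [0.7 0.1 0.1]
  delta tool cm [-22.21  18.31  13.49] turn 0.1 R ideal
```

View pics/w4.png

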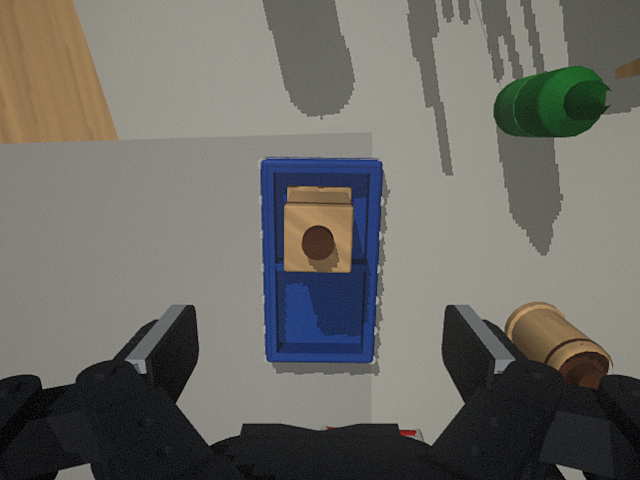

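The wrist view shows the square form upright in the far pocket, knob at (318,242), released. Next is the varnish.

{"fn": "move_arm", "kwargs": {
  "deltas": [
    [-2.7,2.3,0,0,0,0],
    [-3.5,2.9,0,0,0,0],
    [-3.5,2.9,0,0,0,0],
    [-3.5,2.9,0,0,0,0],
    [-3.5,2.9,0,0,0,0],
    [-3.5,2.9,0,0,0,0],
    [-2.0,1.5,0,0,0,0],
    [0,0,2,0,0,0],
    [0,0,2,0,0,0],
    [0,0,0,0,0,0]
  ]
}}

```text
time_s: 11.45
eef_pos: [619.7, -56.9, 126.1]
ee_rot: [-0.003, 0.745, 0.667, -0.002]
force: [0.3, -0.0, -0.2]
grip_width: 0.993
```

Run:
```python
from rig import ctrl,eyes
from h import *
s=ctrl.sense();goal(s,620.6,-57.3,33,83.6);P=eyes.camera_params('wrist')
cv2.imwrite('pics/w5.png',eyes.capture('wrist'))
print(proj(P,np.array([620.6,-57.3,92.])))
```

```text
t 11.45 tcp [619.7 -56.9 126.1] yaw 83.7 tilt 0.34 grip 0.993 F [ 0.3 -0.  -0.2]
  delta tool cm [-0.04  0.15  9.31] turn 0.1 R ideal
[322.1226372  267.65041084]
```

View pics/w5.png

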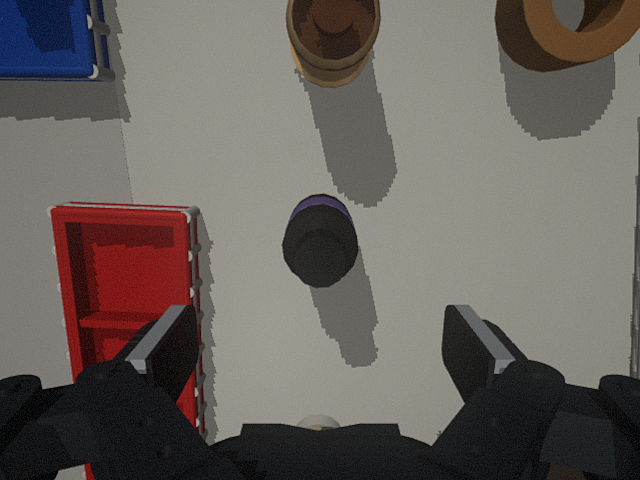

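Run:
```python
from rig import eyes
from h import *
i=cv2.imread('pics/w5.png')[170:310,250:390].astype(float)
cv2.imwrite('pics/w5z.png',cv2.resize(np.clip(i*4,0,255).astype('uint8'),(600,600),interpolation=cv2.INTER_CUBIC))
P=eyes.camera_params('wrist')
for y in(-57.3,-52):
  for z in (0,64,92): print(y,z,proj(P,np.array([620.6,y,z])).round(1))
for n in('scene','side'):
  i=cv2.imread(f'pics/{n}0.png'); P=eyes.camera_params(n)
  for y in (-57.3,-52): print(n,y,proj(P,np.array([620.6,y,0])).round(1),proj(P,np.array([620.6,y,92])).round(1))
a=cv2.imread('pics/scene0.png')[195:250,275:315];b=cv2.imread('pics/side0.png')[190:245,306:346]
cv2.imwrite('pics/vz.png',np.hstack([cv2.resize(q,None,fx=10,fy=10) for q in(a,b)]))
```

```text
-57.3 0 [320.4 225.9]
-57.3 64 [320.3 250.9]
-57.3 92 [320.3 266.4]
-52 0 [319.6 218.8]
-52 64 [319.3 242.1]
-52 92 [319.1 256.6]
scene -57.3 [294.4 238.7] [293.5 203.9]
scene -52 [295.7 239.9] [294.9 205. ]
side -57.3 [326.3 230.8] [327.5 201.5]
side -52 [325.2 232.3] [326.3 203.1]
```

View pics/w5z.png

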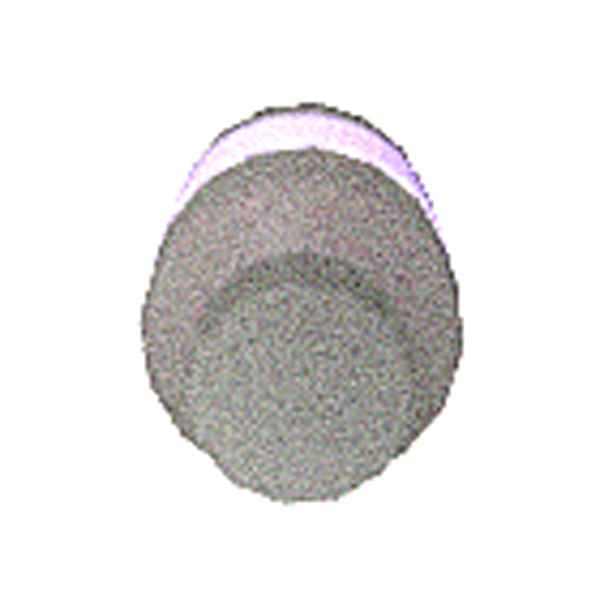

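View pics/vz.png

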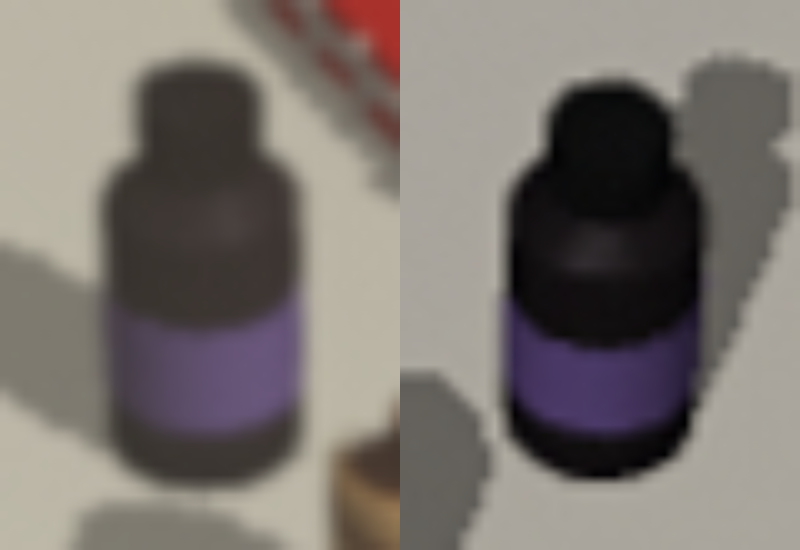

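The cap disc is centred at (321,260), which puts the varnish at about y = -54, 3 mm from the first estimate. I'll correct, descend and grasp.

{"fn": "move_arm", "kwargs": {
  "deltas": [
    [0.3,0.05,1.5,0,0,0],
    [0,0,2,0,0,0],
    [0,0,2,0,0,0],
    [0,0,2,0,0,0],
    [0,0,1.2,0,0,0],
    [0,0,0.6,0,0,0],
    [0,0,0,0,0,0],
    [0,0,0,0,0,0],
    [0,0,0,0,0,0],
    [0,0,0,0,0,0]
  ]
}}

```text
time_s: 12.5
eef_pos: [622.3, -54.2, 36.9]
ee_rot: [0.0, 0.745, 0.667, 0.0]
force: [-0.3, 0.3, -0.6]
grip_width: 0.998
```

{"fn": "move_arm", "kwargs": {
  "deltas": [
    [0,0,0,0,0,0],
    [0,0,0,0,0,0],
    [0,0,0,0,0,0],
    [0,0,0,0,0,0],
    [0,0,0,0,0,0],
    [0,0,0,0,0,0],
    [0,0,0,0,0,0],
    [0,0,0,0,0,0],
    [0,0,0,0,0,0],
    [0,0,0,0,0,0]
  ],
  "grip": 3
}}

```text
time_s: 13.5
eef_pos: [622.0, -54.1, 36.7]
ee_rot: [0.0, 0.745, 0.667, -0.0]
force: [-2.3, -0.1, 5.9]
grip_width: 0.48
```

{"fn": "move_arm", "kwargs": {
  "deltas": [
    [0,0,-2,0,0,0],
    [0,0,-3,0,0,0],
    [0,0,-3,0,0,0],
    [0,0,-3,0,0,0],
    [0,0,-2,0,0,0],
    [0,0,-1,0,0,0],
    [0,0,0,0,0,0],
    [0,0,0,0,0,0],
    [0,0,0,0,0,0],
    [0,0,0,0,0,0]
  ]
}}

```text
time_s: 14.5
eef_pos: [621.7, -54.0, 175.1]
ee_rot: [-0.001, 0.745, 0.667, -0.0]
force: [0.9, -0.7, -2.7]
grip_width: 0.486
```

Run:
```python
from rig import ctrl,eyes
from h import *
s=ctrl.sense();goal(s,454.7,106,42,83.6)
cv2.imwrite('pics/w6.png',eyes.capture('wrist'))
```

```text
t 14.5 tcp [621.7 -54.  175.1] yaw 83.7 tilt 0.11 grip 0.486 F [ 0.9 -0.7 -2.7]
  delta tool cm [ 14.06 -18.33  13.35] turn 0.1 R ideal
```

View pics/w6.png

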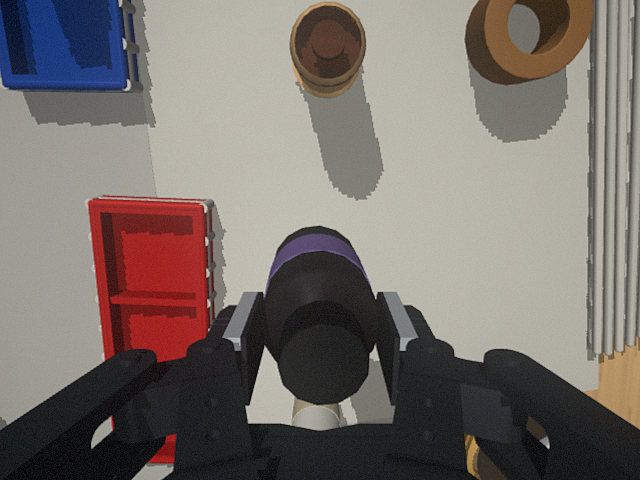

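The varnish is held upright with the band level. I'll carry it to the near blue pocket.

{"fn": "move_arm", "kwargs": {
  "deltas": [
    [2.0,-2.6,0,0,0,0],
    [2.6,-3.4,0,0,0,0],
    [2.6,-3.4,0,0,0,0],
    [2.6,-3.4,0,0,0,0],
    [2.6,-3.4,0,0,0,0],
    [1.7,-2.1,0,0,0,0],
    [0,0,2,0,0,0],
    [0,0,3,0,0,0],
    [0,0,2,0,0,0],
    [0,0,0,0,0,0]
  ]
}}

```text
time_s: 15.55
eef_pos: [454.1, 106.2, 104.1]
ee_rot: [-0.002, 0.745, 0.667, -0.002]
force: [0.2, 0.7, -1.7]
grip_width: 0.482
```

Run:
```python
from rig import ctrl,eyes
from h import *
s=ctrl.sense();goal(s,454.7,107,44,83.6)
cv2.imwrite('pics/w7.png',eyes.capture('wrist'))
```

```text
t 15.55 tcp [454.1 106.2 104.1] yaw 83.7 tilt 0.29 grip 0.482 F [ 0.2  0.7 -1.7]
  delta tool cm [0.09 0.08 6.01] turn 0.1 R ideal
```

View pics/w7.png

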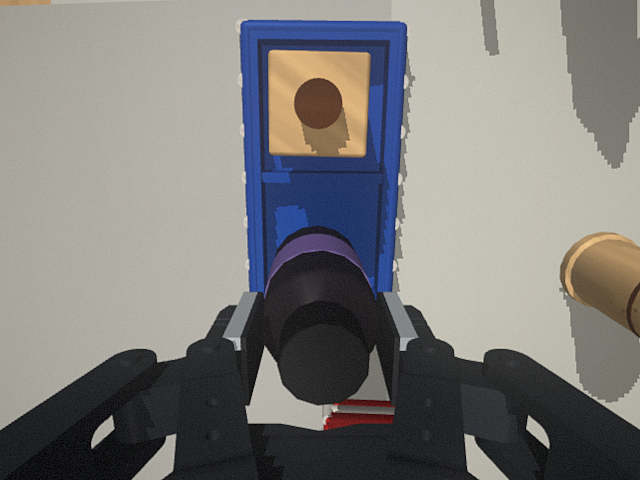

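{"fn": "move_arm", "kwargs": {
  "deltas": [
    [0.1,0.1,1.0,0,0,0],
    [0,0,1.5,0,0,0],
    [0,0,1.5,0,0,0],
    [0,0,1.0,0,0,0],
    [0,0,0.6,0,0,0],
    [0,0,0.3,0,0,0],
    [0,0,0.1,0,0,0],
    [0,0,0.1,0,0,0],
    [0,0,0,0,0,0],
    [0,0,0,0,0,0]
  ]
}}

```text
time_s: 16.6
eef_pos: [456.9, 107.1, 45.5]
ee_rot: [0.0, 0.745, 0.667, 0.0]
force: [0.1, 0.2, -1.5]
grip_width: 0.488
```

Run:
```python
from rig import ctrl,eyes
from h import *
s=ctrl.sense();goal(s,454.7,107,43,83.6)
cv2.imwrite('pics/s8.png',cv2.resize(eyes.capture('side')[220:380,270:430],(600,600)))
```

```text
t 16.6 tcp [456.9 107.1  45.5] yaw 83.7 tilt 0.03 grip 0.488 F [ 0.1  0.2 -1.5]
  delta tool cm [-0.03 -0.22  0.25] turn 0.1 R ideal
```

View pics/s8.png

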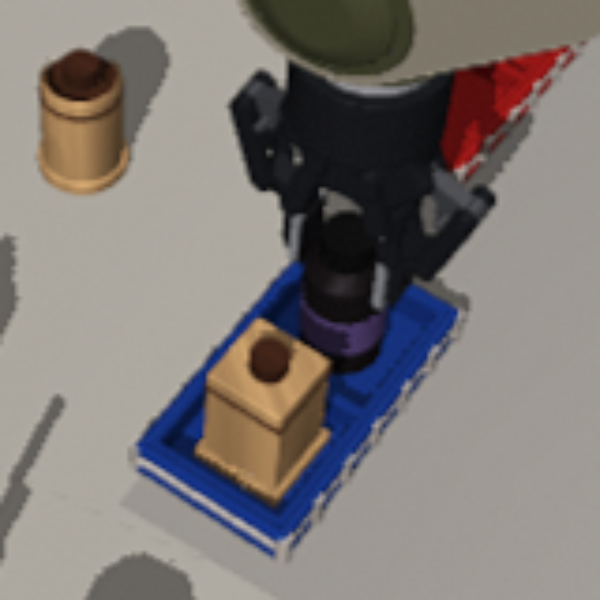

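The varnish is over its pocket floor, with both blue pockets' walls clear. I'll set it down and release.

{"fn": "move_arm", "kwargs": {
  "deltas": [
    [0,-0.1,0.1,0,0,0],
    [0,0,0.1,0,0,0],
    [0,0,0.05,0,0,0],
    [0,0,0.03,0,0,0],
    [0,0,0,0,0,0],
    [0,0,0,0,0,0],
    [0,0,0,0,0,0],
    [0,0,0,0,0,0],
    [0,0,0,0,0,0],
    [0,0,0,0,0,0]
  ]
}}

```text
time_s: 17.65
eef_pos: [455.7, 107.2, 42.7]
ee_rot: [-0.0, 0.745, 0.667, 0.0]
force: [-3.4, -0.2, 5.1]
grip_width: 0.483
```

{"fn": "move_arm", "kwargs": {
  "deltas": [
    [0,0,0,0,0,0],
    [0,0,0,0,0,0],
    [0,0,0,0,0,0],
    [0,0,0,0,0,0],
    [0,0,0,0,0,0],
    [0,0,0,0,0,0],
    [0,0,0,0,0,0],
    [0,0,0,0,0,0],
    [0,0,0,0,0,0],
    [0,0,0,0,0,0]
  ],
  "grip": 8.5
}}

```text
time_s: 18.65
eef_pos: [455.7, 107.2, 42.4]
ee_rot: [-0.0, 0.745, 0.667, -0.0]
force: [-0.5, -0.2, 0.7]
grip_width: 0.996
```

{"fn": "move_arm", "kwargs": {
  "deltas": [
    [0,0,-1,0,0,0],
    [0,0,-2,0,0,0],
    [0,0,-3,0,0,0],
    [0,0,-3,0,0,0],
    [0,0,-2.5,0,0,0],
    [0,0,-1,0,0,0],
    [0,0,0,0,0,0],
    [0,0,0,0,0,0],
    [0,0,0,0,0,0],
    [0,0,0,0,0,0]
  ]
}}

```text
time_s: 19.65
eef_pos: [455.4, 107.2, 166.5]
ee_rot: [-0.001, 0.745, 0.667, -0.001]
force: [-0.6, 0.6, -0.2]
grip_width: 0.995
```

Run:
```python
from rig import ctrl,eyes
from h import *
s=ctrl.sense();goal(s,639.5,63.5,33,81)
cv2.imwrite('pics/w9.png',eyes.capture('wrist'))
```

```text
t 19.65 tcp [455.4 107.2 166.5] yaw 83.7 tilt 0.11 grip 0.995 F [-0.6  0.6 -0.2]
  delta tool cm [-2.31 18.81 13.31] turn 2.7 R ideal
```

View pics/w9.png

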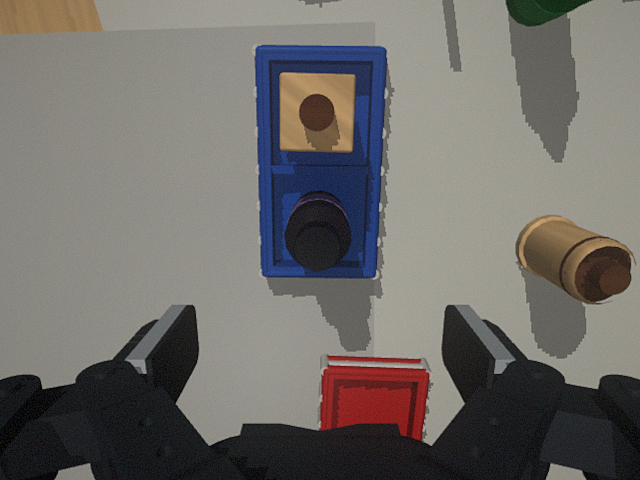

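The blue kit is done: the varnish stands upright in the near pocket at (318,235) and the square form in the far one. Next is the round form.

{"fn": "move_arm", "kwargs": {
  "deltas": [
    [-0.4,3.2,0,0,0,0],
    [-0.5,4.1,0,0,0,0],
    [-0.5,4.1,0,0,0,0],
    [-0.5,4.1,0,0,0,0],
    [-0.4,3.3,0,0,0,0],
    [0,0,1.5,0,0,2.7],
    [0,0,2,0,0,0],
    [0,0,0.5,0,0,0],
    [0,0,0,0,0,0],
    [0,0,0,0,0,0]
  ]
}}

```text
time_s: 20.7
eef_pos: [640.4, 63.6, 128.3]
ee_rot: [0.0, 0.76, 0.649, 0.0]
force: [-0.4, -0.0, 1.1]
grip_width: 0.996
```

Run:
```python
from rig import ctrl,eyes
from h import *
s=ctrl.sense();goal(s,639.5,63.5,33,81);P=eyes.camera_params('wrist')
cv2.imwrite('pics/w10.png',eyes.capture('wrist'))
print(proj(P,np.array([639.5,63.5,84])),proj(P,np.array([639.5,68.5,84])))
```

```text
t 20.7 tcp [640.4  63.6 128.3] yaw 81.0 tilt 0.07 grip 0.996 F [-0.4 -0.   1.1]
  delta tool cm [-0.03 -0.1   9.53] turn -0.0 R ideal
[318.29447667 261.25435236] [316.78908256 252.32937635]
```

View pics/w10.png

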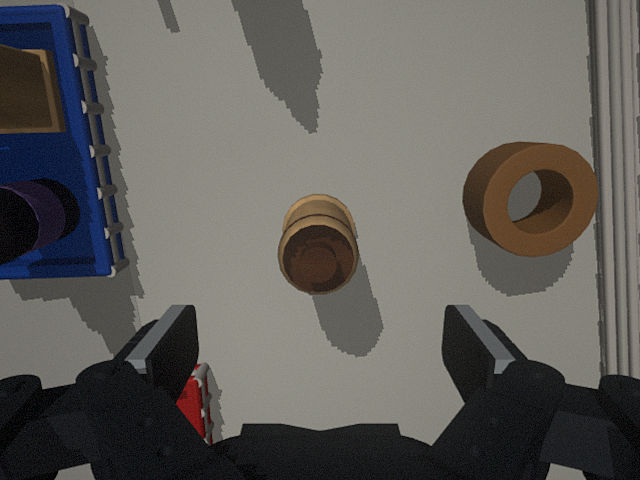

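The round form's knob is at (319,264) and the prediction was (318,261), so it is within 2 mm. I'll grasp and lift.

{"fn": "move_arm", "kwargs": {
  "deltas": [
    [-0.1,0,1.5,0,0,0],
    [0,0,2,0,0,0],
    [0,0,2,0,0,0],
    [0,0,2,0,0,0],
    [0,0,1.3,0,0,0],
    [0,0,0.7,0,0,0],
    [0,0,0,0,0,0],
    [0,0,0,0,0,0],
    [0,0,0,0,0,0],
    [0,0,0,0,0,0]
  ]
}}

```text
time_s: 21.75
eef_pos: [640.3, 62.6, 33.2]
ee_rot: [0.0, 0.761, 0.649, 0.0]
force: [0.3, 0.1, 0.9]
grip_width: 0.994
```

{"fn": "move_arm", "kwargs": {
  "deltas": [
    [0,0,0,0,0,0],
    [0,0,0,0,0,0],
    [0,0,0,0,0,0],
    [0,0,0,0,0,0],
    [0,0,0,0,0,0],
    [0,0,0,0,0,0],
    [0,0,0,0,0,0],
    [0,0,0,0,0,0],
    [0,0,0,0,0,0],
    [0,0,0,0,0,0]
  ],
  "grip": 3
}}

```text
time_s: 22.75
eef_pos: [640.0, 62.6, 32.8]
ee_rot: [0.0, 0.761, 0.649, 0.0]
force: [-3.2, -0.1, 5.3]
grip_width: 0.521
```

{"fn": "move_arm", "kwargs": {
  "deltas": [
    [0,0,-2,0,0,0],
    [0,0,-3,0,0,0],
    [0,0,-3,0,0,0],
    [0,0,-3,0,0,0],
    [0,0,-2,0,0,0],
    [0,0,-1,0,0,0],
    [0,0,0,0,0,0],
    [0,0,0,0,0,0],
    [0,0,0,0,0,0],
    [0,0,0,0,0,0]
  ]
}}

```text
time_s: 23.75
eef_pos: [639.6, 62.6, 171.2]
ee_rot: [-0.001, 0.761, 0.649, -0.001]
force: [-0.2, -0.6, -0.4]
grip_width: 0.517
```

Run:
```python
from rig import ctrl,eyes
from h import *
s=ctrl.sense();goal(s,471,-146,42,81)
cv2.imwrite('pics/w11.png',eyes.capture('wrist'))
```

```text
t 23.75 tcp [639.6  62.6 171.2] yaw 81.0 tilt 0.11 grip 0.517 F [-0.2 -0.6 -0.4]
  delta tool cm [-23.25 -13.35  12.95] turn -0.0 R ideal
```

View pics/w11.png

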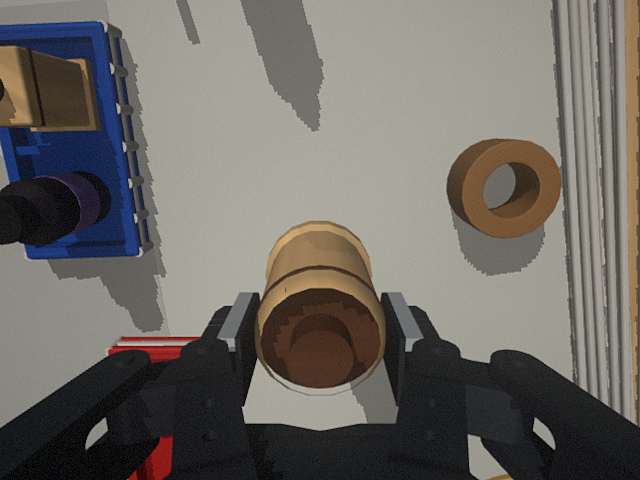

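{"fn": "move_arm", "kwargs": {
  "deltas": [
    [-2.6,-1.5,0,0,0,0],
    [-3.8,-2.2,0,0,0,0],
    [-3.8,-2.2,0,0,0,0],
    [-3.8,-2.2,0,0,0,0],
    [-3.8,-2.2,0,0,0,0],
    [-3.5,-2.0,0,0,0,0],
    [-1.95,-1.05,0,0,0,0],
    [0,0,3,0,0,0],
    [0,0,3,0,0,0],
    [0,0,0,0,0,0]
  ]
}}

```text
time_s: 24.8
eef_pos: [469.6, -145.2, 109.4]
ee_rot: [-0.003, 0.761, 0.649, -0.001]
force: [-0.5, -0.3, -0.5]
grip_width: 0.517
```

Run:
```python
from rig import ctrl,eyes
from h import *
s=ctrl.sense();goal(s,471,-146,39,81)
P=eyes.camera_params('wrist')
cv2.imwrite('pics/w12.png',eyes.capture('wrist'))
c=np.array([471,-147]);u=np.array([.154,.988]);v=np.array([.988,-.154])
for a,b in [(120,-42),(120,42),(42,-36),(42,36)]: print(proj(P,np.array([*(c+a*u+b*v),24.])).round(0))
```

```text
t 24.8 tcp [ 469.6 -145.2  109.4] yaw 80.9 tilt 0.4 grip 0.517 F [-0.5 -0.3 -0.5]
  delta tool cm [-0.08  0.19  7.04] turn -0.1 R ideal
[247.  34.]
[399.  33.]
[263. 176.]
[383. 176.]
```

View pics/w12.png

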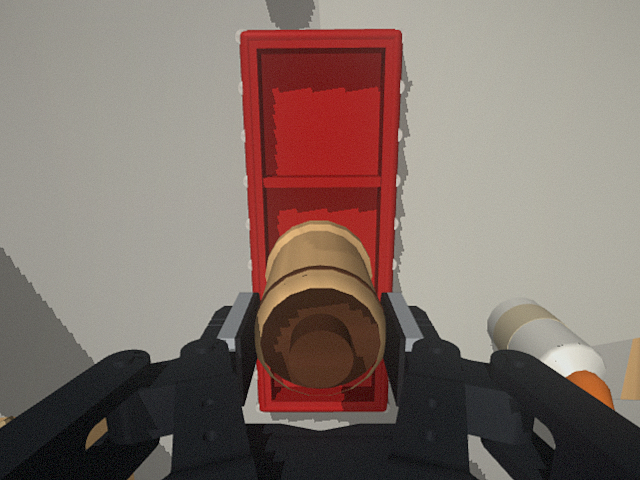

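The red tray's divider is at row 178–186, spanning columns 263–382; the prediction was (263,176) to (383,176). I'll lower the round form.

{"fn": "move_arm", "kwargs": {
  "deltas": [
    [-0.1,0.1,1.5,0,0,0],
    [0,0,2,0,0,0],
    [0,0,1.5,0,0,0],
    [0,0,0.8,0,0,0],
    [0,0,0.5,0,0,0],
    [0,0,0.3,0,0,0],
    [0,0,0.1,0,0,0],
    [0,0,0,0,0,0],
    [0,0,0,0,0,0],
    [0,0,0,0,0,0]
  ]
}}

```text
time_s: 25.85
eef_pos: [472.6, -147.3, 45.7]
ee_rot: [0.0, 0.761, 0.649, 0.0]
force: [-0.4, 1.0, -2.1]
grip_width: 0.518
```

Run:
```python
from rig import ctrl,eyes
from h import *
s=ctrl.sense();goal(s,471,-146,39,81)
cv2.imwrite('pics/s13.png',cv2.resize(eyes.capture('scene')[140:260,260:400],(700,600)))
```

```text
t 25.85 tcp [ 472.6 -147.3   45.7] yaw 81.0 tilt 0.03 grip 0.518 F [-0.4  1.  -2.1]
  delta tool cm [ 0.1  -0.18  0.67] turn -0.0 R ideal
```

View pics/s13.png

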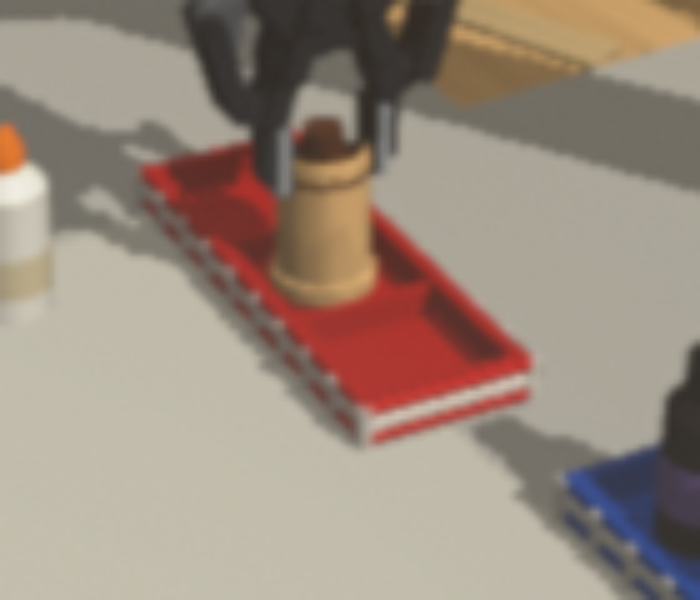

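{"fn": "move_arm", "kwargs": {
  "deltas": [
    [0.05,-0.1,0.2,0,0,0],
    [0,0,0.2,0,0,0],
    [0,0,0.1,0,0,0],
    [0,0,0.1,0,0,0],
    [0,0,0.05,0,0,0],
    [0,0,0,0,0,0],
    [0,0,0,0,0,0],
    [0,0,0,0,0,0],
    [0,0,0,0,0,0],
    [0,0,0,0,0,0]
  ]
}}

```text
time_s: 26.9
eef_pos: [471.5, -146.6, 38.9]
ee_rot: [0.0, 0.761, 0.649, 0.0]
force: [0.2, -0.1, -0.1]
grip_width: 0.517
```

{"fn": "move_arm", "kwargs": {
  "deltas": [
    [0,0,0,0,0,0],
    [0,0,0,0,0,0],
    [0,0,0,0,0,0],
    [0,0,0,0,0,0],
    [0,0,0,0,0,0],
    [0,0,0,0,0,0],
    [0,0,0,0,0,0],
    [0,0,0,0,0,0],
    [0,0,0,0,0,0],
    [0,0,0,0,0,0]
  ],
  "grip": 8.5
}}

```text
time_s: 27.9
eef_pos: [471.5, -146.6, 38.9]
ee_rot: [0.0, 0.761, 0.649, -0.0]
force: [0.3, 0.3, -0.2]
grip_width: 0.99
```

{"fn": "move_arm", "kwargs": {
  "deltas": [
    [0,0,-1,0,0,0],
    [0,0,-2,0,0,0],
    [0,0,-3,0,0,0],
    [0,0,-3,0,0,0],
    [0,0,-2.5,0,0,0],
    [0,0,-1,0,0,0],
    [0,0,0,0,0,0],
    [0,0,0,0,0,0],
    [0,0,0,0,0,0],
    [0,0,0,0,0,0]
  ]
}}

```text
time_s: 28.9
eef_pos: [471.2, -146.4, 162.9]
ee_rot: [-0.001, 0.761, 0.649, -0.0]
force: [-0.7, -0.8, 0.9]
grip_width: 0.994
```

Run:
```python
from rig import ctrl,eyes
from h import *
s=ctrl.sense();goal(s,599,-232,33,81)
cv2.imwrite('pics/w14.png',eyes.capture('wrist'))
```

```text
t 28.9 tcp [ 471.2 -146.4  162.9] yaw 81.0 tilt 0.11 grip 0.994 F [-0.7 -0.8  0.9]
  delta tool cm [-6.46 13.99 12.96] turn -0.0 R ideal
```

View pics/w14.png

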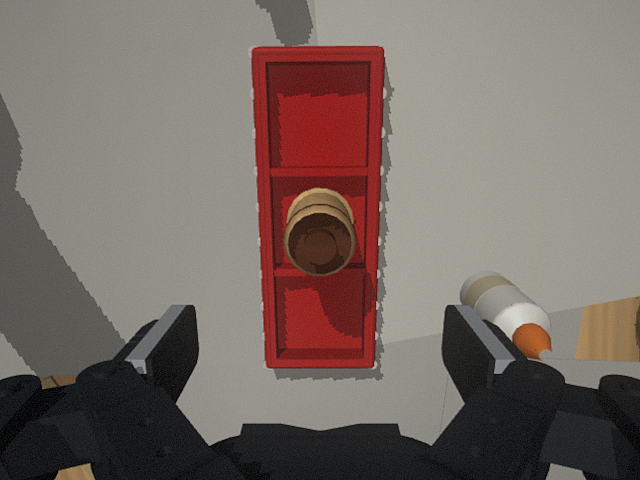

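The round form stands upright in the middle pocket at (320,240). Next is the glue.

{"fn": "move_arm", "kwargs": {
  "deltas": [
    [-1.3,2.8,0,0,0,0],
    [-1.7,3.7,0,0,0,0],
    [-1.7,3.7,0,0,0,0],
    [-1.3,2.8,0,0,0,0],
    [-0.46,1.0,0,0,0,0],
    [0,0,1,0,0,0],
    [0,0,1,0,0,0],
    [0,0,0.5,0,0,0],
    [0,0,0,0,0,0],
    [0,0,0,0,0,0]
  ]
}}

```text
time_s: 29.95
eef_pos: [599.5, -232.1, 139.2]
ee_rot: [0.0, 0.76, 0.649, 0.0]
force: [-0.8, 0.1, 0.0]
grip_width: 0.996
```

Run:
```python
from rig import ctrl,eyes
from h import *
s=ctrl.sense();goal(s,599,-232,33,81);P=eyes.camera_params('wrist')
i=eyes.capture('wrist');cv2.imwrite('pics/w15.png',i)
b=blob(i,(220,150,420,400),(5,150,80),(20,255,255))
print(b['c'],b['bb'],proj(P,np.array([599,-232,87.])),plane(P,b['c'],87))
```

```text
t 29.95 tcp [ 599.5 -232.1  139.2] yaw 81.0 tilt 0.02 grip 0.996 F [-0.8  0.1  0. ]
  delta tool cm [ 0.   -0.06 10.62] turn -0.0 R ideal
(np.float64(316.93006263048017), np.float64(254.78810020876827)) (np.int32(299), np.int32(238), np.int32(336), np.int32(276)) [318.99097555 256.25619929] [ 598.01826663 -230.99059222   87.        ]
```

View pics/w15.png

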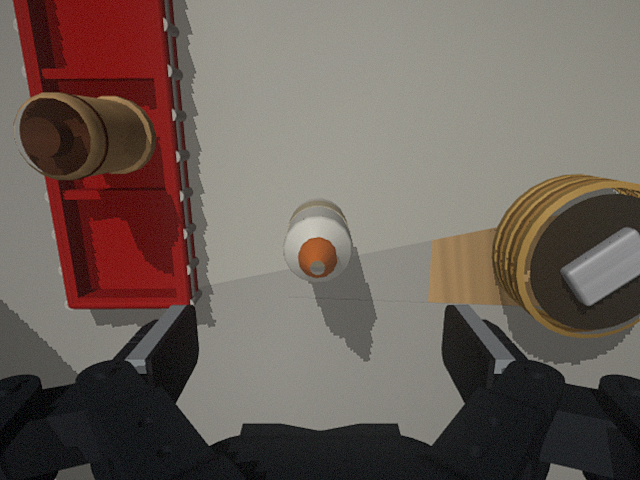

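The glue cap is at (317,255) and the prediction was (319,256). The basket at the right edge is more than 50 mm clear of the finger backs. I'll grasp and lift.

{"fn": "move_arm", "kwargs": {
  "deltas": [
    [0.1,-0.1,2,0,0,0],
    [0,0,2.5,0,0,0],
    [0,0,2.5,0,0,0],
    [0,0,2,0,0,0],
    [0,0,1,0,0,0],
    [0,0,0.4,0,0,0],
    [0,0,0,0,0,0],
    [0,0,0,0,0,0],
    [0,0,0,0,0,0],
    [0,0,0,0,0,0]
  ]
}}

```text
time_s: 31.0
eef_pos: [599.1, -231.4, 35.6]
ee_rot: [0.001, 0.761, 0.649, 0.0]
force: [-0.0, 0.5, -0.5]
grip_width: 0.993
```

{"fn": "move_arm", "kwargs": {
  "deltas": [
    [0,0,0,0,0,0],
    [0,0,0,0,0,0],
    [0,0,0,0,0,0],
    [0,0,0,0,0,0],
    [0,0,0,0,0,0],
    [0,0,0,0,0,0],
    [0,0,0,0,0,0],
    [0,0,0,0,0,0],
    [0,0,0,0,0,0],
    [0,0,0,0,0,0]
  ],
  "grip": 3
}}

```text
time_s: 32.0
eef_pos: [598.9, -231.3, 35.3]
ee_rot: [0.0, 0.761, 0.649, 0.0]
force: [-1.5, 0.1, 5.2]
grip_width: 0.466
```

{"fn": "move_arm", "kwargs": {
  "deltas": [
    [0,0,-2,0,0,0],
    [0,0,-3,0,0,0],
    [0,0,-3,0,0,0],
    [0,0,-3,0,0,0],
    [0,0,-2,0,0,0],
    [0,0,-1,0,0,0],
    [0,0,0,0,0,0],
    [0,0,0,0,0,0],
    [0,0,0,0,0,0],
    [0,0,0,0,0,0]
  ]
}}

```text
time_s: 33.0
eef_pos: [598.6, -231.0, 173.8]
ee_rot: [-0.001, 0.761, 0.649, -0.0]
force: [-0.6, -0.6, -0.7]
grip_width: 0.467
```

Run:
```python
from rig import ctrl,eyes
from h import *
s=ctrl.sense();goal(s,459,-224,42,81)
cv2.imwrite('pics/w16.png',eyes.capture('wrist'))
```

```text
t 33.0 tcp [ 598.6 -231.   173.8] yaw 81.0 tilt 0.11 grip 0.467 F [-0.6 -0.6 -0.7]
  delta tool cm [ -1.51 -13.87  13.2 ] turn -0.0 R ideal
```

View pics/w16.png

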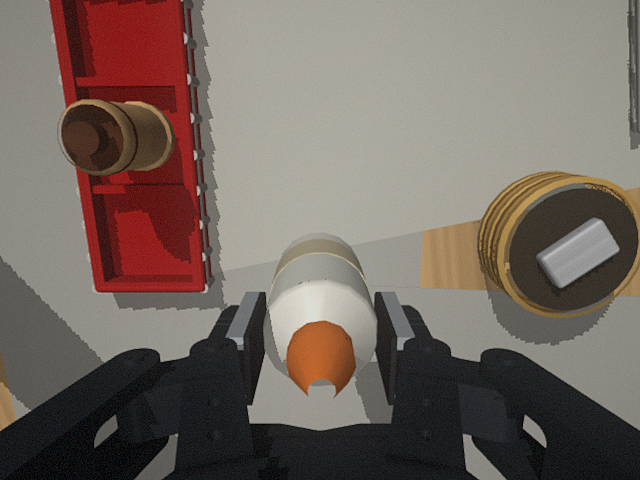

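{"fn": "move_arm", "kwargs": {
  "deltas": [
    [-0.3,-2.5,0,0,0,0],
    [-0.4,-3.7,0,0,0,0],
    [-0.4,-3.7,0,0,0,0],
    [-0.3,-2.9,0,0,0,0],
    [-0.1,-1.0,0,0,0,0],
    [0,0,2.5,0,0,0],
    [0,0,3,0,0,0],
    [0,0,1.3,0,0,0],
    [0,0,0,0,0,0],
    [0,0,0,0,0,0]
  ]
}}

```text
time_s: 34.05
eef_pos: [460.8, -224.6, 107.4]
ee_rot: [0.0, 0.76, 0.649, 0.0]
force: [0.1, -0.4, -0.3]
grip_width: 0.469
```

Run:
```python
from rig import ctrl,eyes
from h import *
s=ctrl.sense();goal(s,459,-224,41.5,81)
cv2.imwrite('pics/w17.png',eyes.capture('wrist'))
```

```text
t 34.05 tcp [ 460.8 -224.6  107.4] yaw 81.0 tilt 0.04 grip 0.469 F [ 0.1 -0.4 -0.3]
  delta tool cm [ 0.03 -0.2   6.59] turn -0.0 R ideal
```

View pics/w17.png

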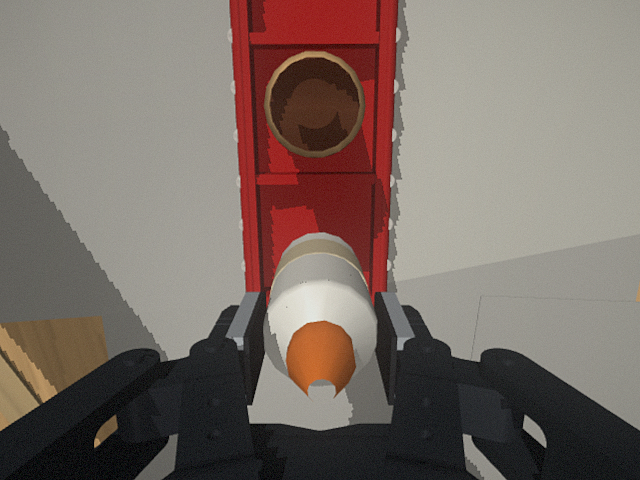

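The glue is upright over the near end pocket of the red tray, on its centre line, with the divider at row 180. I'll lower it.

{"fn": "move_arm", "kwargs": {
  "deltas": [
    [0,-0.15,1.5,0,0,0],
    [0,0,2,0,0,0],
    [0,0,1.4,0,0,0],
    [0,0,0.7,0,0,0],
    [0,0,0.4,0,0,0],
    [0,0,0.2,0,0,0],
    [0,0,0,0,0,0],
    [0,0,0,0,0,0],
    [0,0,0,0,0,0],
    [0,0,0,0,0,0]
  ]
}}

```text
time_s: 35.1
eef_pos: [458.8, -224.2, 45.2]
ee_rot: [0.0, 0.761, 0.649, 0.0]
force: [-0.8, 0.1, -1.3]
grip_width: 0.466
```

Run:
```python
from rig import ctrl,eyes
from h import *
s=ctrl.sense();goal(s,459,-224,41.5,81)
cv2.imwrite('pics/s18.png',cv2.resize(eyes.capture('scene')[140:260,260:400],(700,600)))
```

```text
t 35.1 tcp [ 458.8 -224.2   45.2] yaw 81.0 tilt 0.03 grip 0.466 F [-0.8  0.1 -1.3]
  delta tool cm [0.02 0.01 0.37] turn -0.0 R ideal
```

View pics/s18.png

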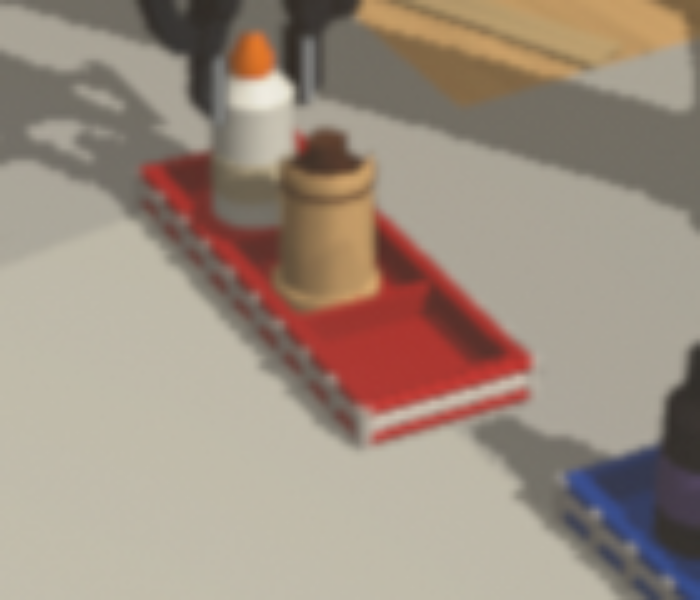

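{"fn": "move_arm", "kwargs": {
  "deltas": [
    [0,0,0.15,0,0,0],
    [0,0,0.1,0,0,0],
    [0,0,0.07,0,0,0],
    [0,0,0.05,0,0,0],
    [0,0,0,0,0,0],
    [0,0,0,0,0,0],
    [0,0,0,0,0,0],
    [0,0,0,0,0,0],
    [0,0,0,0,0,0],
    [0,0,0,0,0,0]
  ]
}}

```text
time_s: 36.15
eef_pos: [458.7, -224.1, 41.3]
ee_rot: [-0.0, 0.761, 0.649, -0.0]
force: [-1.7, 1.0, 4.4]
grip_width: 0.464
```

{"fn": "move_arm", "kwargs": {
  "deltas": [
    [0,0,0,0,0,0],
    [0,0,0,0,0,0],
    [0,0,0,0,0,0],
    [0,0,0,0,0,0],
    [0,0,0,0,0,0],
    [0,0,0,0,0,0],
    [0,0,0,0,0,0],
    [0,0,0,0,0,0],
    [0,0,0,0,0,0],
    [0,0,0,0,0,0]
  ],
  "grip": 8.5
}}

```text
time_s: 37.15
eef_pos: [458.7, -224.1, 41.2]
ee_rot: [-0.0, 0.761, 0.649, -0.0]
force: [-0.0, -0.5, -0.4]
grip_width: 0.995
```

{"fn": "move_arm", "kwargs": {
  "deltas": [
    [0,0,-1,0,0,0],
    [0,0,-2,0,0,0],
    [0,0,-3,0,0,0],
    [0,0,-3,0,0,0],
    [0,0,-3,0,0,0],
    [0,0,-1,0,0,0],
    [0,0,0,0,0,0],
    [0,0,0,0,0,0],
    [0,0,0,0,0,0],
    [0,0,0,0,0,0]
  ]
}}

```text
time_s: 38.15
eef_pos: [458.4, -223.9, 170.1]
ee_rot: [-0.001, 0.761, 0.649, -0.0]
force: [0.3, 0.1, 1.4]
grip_width: 0.993
```

Run:
```python
from rig import ctrl,eyes
from h import *
s=ctrl.sense();goal(s,459,373,20,81)
cv2.imwrite('pics/w19.png',eyes.capture('wrist'))
```

```text
t 38.15 tcp [ 458.4 -223.9  170.1] yaw 81.0 tilt 0.12 grip 0.993 F [0.3 0.1 1.4]
  delta tool cm [58.94 -9.27 15.09] turn -0.0 R ideal
```

View pics/w19.png

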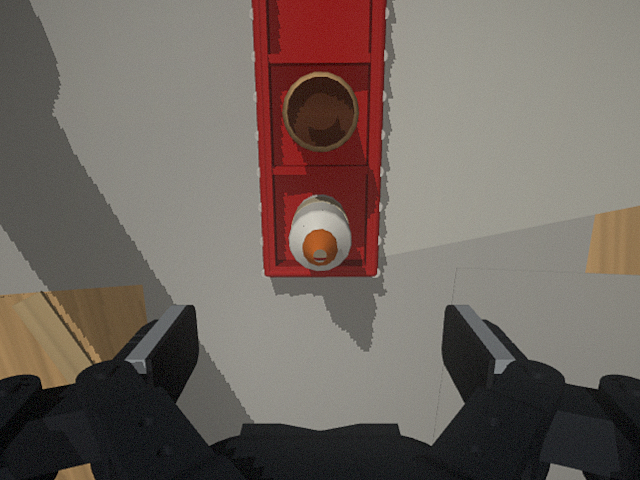

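The glue stands upright in its pocket at (320,240). Next is the bead jar.

{"fn": "move_arm", "kwargs": {
  "deltas": [
    [3.9,-0.61,0,0,0,0],
    [4.5,-0.71,0,0,0,0],
    [4.5,-0.71,0,0,0,0],
    [4.5,-0.71,0,0,0,0],
    [4.5,-0.71,0,0,0,0],
    [4.5,-0.71,0,0,0,0],
    [4.5,-0.71,0,0,0,0],
    [4.5,-0.71,0,0,0,0],
    [4.5,-0.71,0,0,0,0],
    [4.5,-0.71,0,0,0,0]
  ]
}}

```text
time_s: 39.2
eef_pos: [458.8, 227.3, 170.9]
ee_rot: [-0.0, 0.76, 0.649, -0.0]
force: [0.7, -0.6, 1.3]
grip_width: 0.996
```

{"fn": "move_arm", "kwargs": {
  "deltas": [
    [4.5,-0.71,0,0,0,0],
    [4.5,-0.71,0,0,0,0],
    [3.5,-0.55,0,0,0,0],
    [2.0,-0.3,0,0,0,0],
    [0,0,2,0,0,0],
    [0,0,2,0,0,0],
    [0,0,1,0,0,0],
    [0,0,0,0,0,0],
    [0,0,0,0,0,0],
    [0,0,0,0,0,0]
  ]
}}

```text
time_s: 40.2
eef_pos: [460.0, 372.3, 122.2]
ee_rot: [0.0, 0.761, 0.649, 0.001]
force: [-0.4, 0.5, 0.5]
grip_width: 0.993
```

Run:
```python
from rig import ctrl,eyes
from h import *
s=ctrl.sense();goal(s,459,373,20,81);P=eyes.camera_params('wrist')
i=eyes.capture('wrist');cv2.imwrite('pics/w20.png',i)
b=blob(i,(220,120,420,400),(20,130,60),(35,255,255))
print(b['c'],b['bb'],proj(P,np.array([459,373,74.])),plane(P,b['c'],73))
```

```text
t 40.2 tcp [460.  372.3 122.2] yaw 81.0 tilt 0.1 grip 0.993 F [-0.4  0.5  0.5]
  delta tool cm [ 0.05 -0.13 10.22] turn -0.0 R ideal
(np.float64(317.2739328636552), np.float64(255.87912695123637)) (np.int32(269), np.int32(208), np.int32(365), np.int32(304)) [317.74792846 257.61548125] [458.85101861 373.70299758  73.        ]
```

View pics/w20.png

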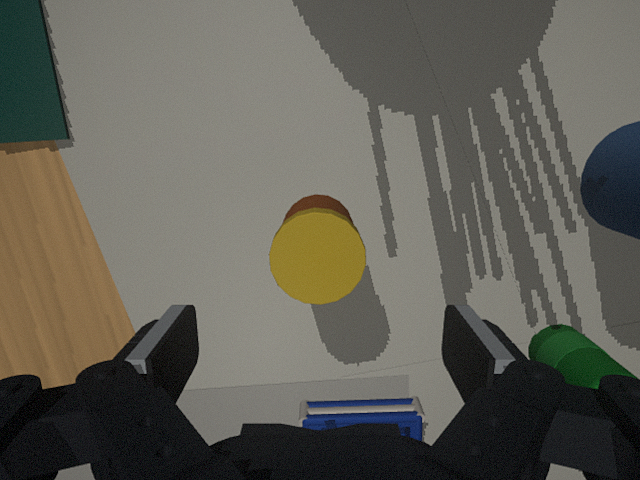

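The jar lid is at (317,256) and the prediction was (318,258). I'll go down to TCP z of about 20 so the pads grip below the lid.

{"fn": "move_arm", "kwargs": {
  "deltas": [
    [0.1,-0.12,1.5,0,0,0],
    [0,0,2,0,0,0],
    [0,0,2,0,0,0],
    [0,0,2,0,0,0],
    [0,0,1.5,0,0,0],
    [0,0,0.8,0,0,0],
    [0,0,0.4,0,0,0],
    [0,0,0,0,0,0],
    [0,0,0,0,0,0],
    [0,0,0,0,0,0]
  ]
}}

```text
time_s: 41.25
eef_pos: [458.9, 373.5, 20.0]
ee_rot: [0.0, 0.761, 0.649, 0.001]
force: [0.0, -0.1, -0.4]
grip_width: 0.998
```

{"fn": "move_arm", "kwargs": {
  "deltas": [
    [0,0,0,0,0,0],
    [0,0,0,0,0,0],
    [0,0,0,0,0,0],
    [0,0,0,0,0,0],
    [0,0,0,0,0,0],
    [0,0,0,0,0,0],
    [0,0,0,0,0,0],
    [0,0,0,0,0,0],
    [0,0,0,0,0,0],
    [0,0,0,0,0,0]
  ],
  "grip": 3.5
}}

```text
time_s: 42.25
eef_pos: [458.6, 373.4, 19.6]
ee_rot: [0.0, 0.761, 0.649, 0.0]
force: [-0.6, -0.9, 5.7]
grip_width: 0.605
```

Run:
```python
from rig import ctrl,eyes
from h import *
s=ctrl.sense();goal(s,459,373,20,81)
cv2.imwrite('pics/s21.png',cv2.resize(eyes.capture('scene')[240:360,430:570],(700,600)))
cv2.imwrite('pics/si21.png',cv2.resize(eyes.capture('side')[340:480,210:370],(686,600)))
```

```text
t 42.25 tcp [458.6 373.4  19.6] yaw 81.0 tilt 0.03 grip 0.605 F [-0.6 -0.9  5.7]
  delta tool cm [-0.04  0.04 -0.04] turn -0.0 R ideal
```

View pics/s21.png

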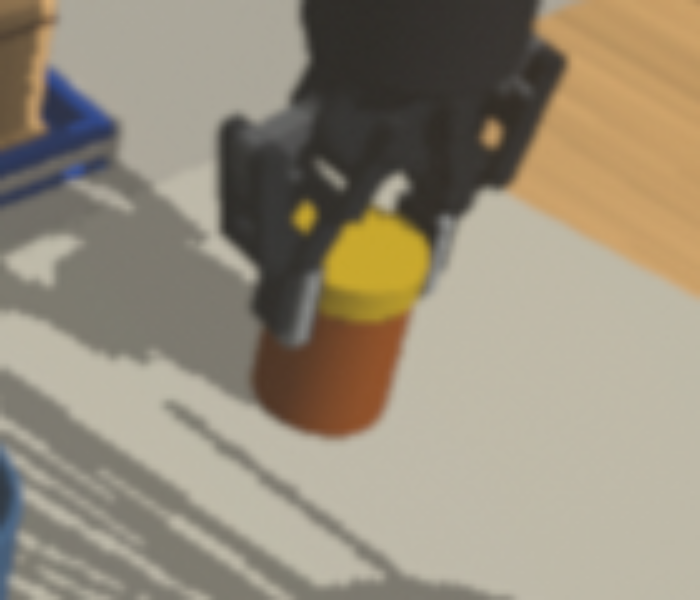

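View pics/si21.png

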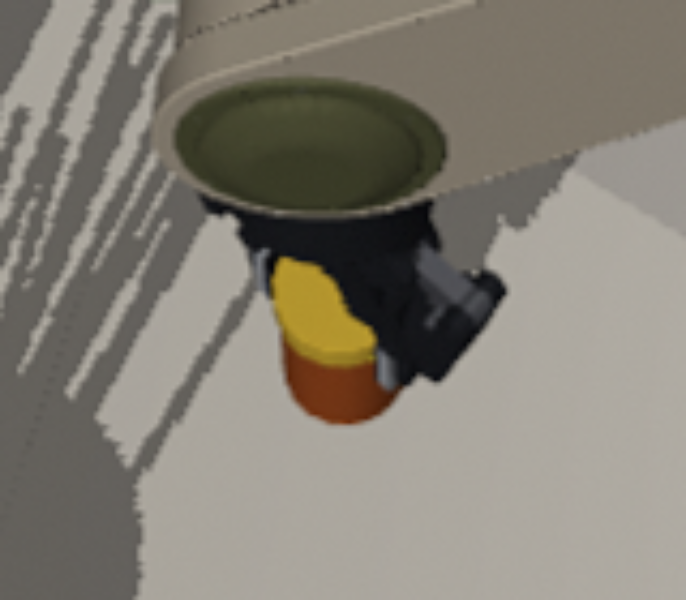

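The opening of 51.7 mm means the pads hold the 53 mm lid. The jar stays upright and hangs below the grip, so I'll lift gently and check.

{"fn": "move_arm", "kwargs": {
  "deltas": [
    [0,0,-0.5,0,0,0],
    [0,0,-1,0,0,0],
    [0,0,-1.5,0,0,0],
    [0,0,-2,0,0,0],
    [0,0,-2.5,0,0,0],
    [0,0,-2.5,0,0,0],
    [0,0,-2,0,0,0],
    [0,0,-1.5,0,0,0],
    [0,0,-0.5,0,0,0],
    [0,0,0,0,0,0]
  ],
  "newtons": 60
}}

```text
time_s: 43.35
eef_pos: [458.6, 373.3, 159.6]
ee_rot: [0.0, 0.761, 0.649, 0.0]
force: [0.1, -1.1, -2.2]
grip_width: 0.605
```

Run:
```python
from rig import ctrl,eyes
from h import *
s=ctrl.sense();goal(s,483,-69.5,30,81)
cv2.imwrite('pics/w22.png',eyes.capture('wrist'))
cv2.imwrite('pics/s22.png',cv2.resize(eyes.capture('scene')[160:360,400:600],(600,600)))
```

```text
t 43.35 tcp [458.6 373.3 159.6] yaw 81.0 tilt 0.05 grip 0.605 F [ 0.1 -1.1 -2.2]
  delta tool cm [-43.36   9.35  12.95] turn -0.0 R ideal
```

View pics/w22.png

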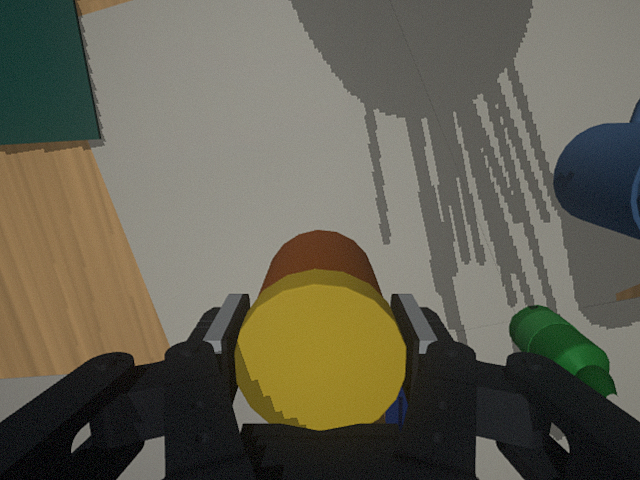

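View pics/s22.png

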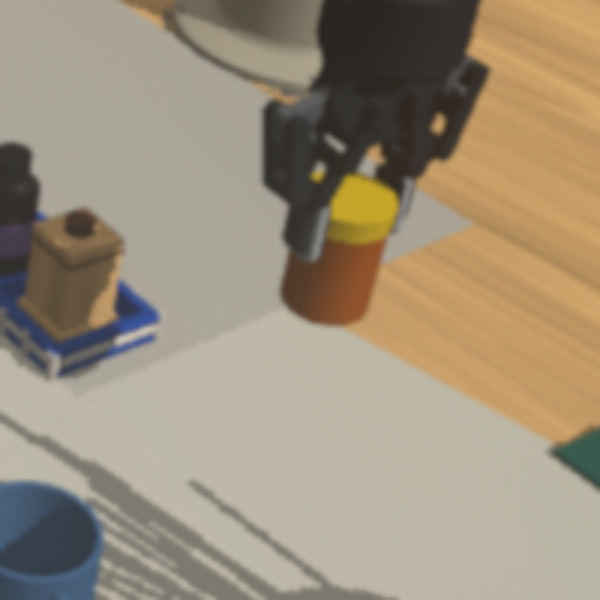

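The jar is held upright, opening unchanged. I'll carry it to the last red pocket.

{"fn": "move_arm", "kwargs": {
  "deltas": [
    [-2.0,0.43,0,0,0,0],
    [-3.5,0.75,0,0,0,0],
    [-4.2,0.91,0,0,0,0],
    [-4.2,0.91,0,0,0,0],
    [-4.2,0.91,0,0,0,0],
    [-4.2,0.91,0,0,0,0],
    [-4.2,0.91,0,0,0,0],
    [-4.2,0.91,0,0,0,0],
    [-4.2,0.91,0,0,0,0],
    [-3.5,0.75,0,0,0,0]
  ]
}}

```text
time_s: 44.45
eef_pos: [479.7, -21.0, 158.4]
ee_rot: [-0.001, 0.761, 0.649, -0.0]
force: [1.4, -0.4, -1.7]
grip_width: 0.602
```

{"fn": "move_arm", "kwargs": {
  "deltas": [
    [-3.0,0.65,0,0,0,0],
    [-2.0,0.42,0,0,0,0],
    [0,0,0,0,0,0],
    [0,0,1.5,0,0,0],
    [0,0,2,0,0,0],
    [0,0,2,0,0,0],
    [0,0,1.5,0,0,0],
    [0,0,0.5,0,0,0],
    [0,0,0,0,0,0],
    [0,0,0,0,0,0]
  ]
}}

```text
time_s: 45.45
eef_pos: [483.3, -69.9, 84.8]
ee_rot: [0.0, 0.76, 0.649, 0.0]
force: [0.5, -0.4, -1.0]
grip_width: 0.602
```

Run:
```python
from rig import ctrl,eyes
from h import *
s=ctrl.sense();goal(s,483,-69.5,26,81)
cv2.imwrite('pics/s23.png',cv2.resize(eyes.capture('scene')[140:260,260:400],(700,600)))
cv2.imwrite('pics/si23.png',cv2.resize(eyes.capture('side')[160:280,320:460],(700,600)))
```

```text
t 45.45 tcp [483.3 -69.9  84.8] yaw 81.0 tilt 0.05 grip 0.602 F [ 0.5 -0.4 -1. ]
  delta tool cm [ 0.03 -0.04  5.88] turn -0.0 R ideal
```

View pics/s23.png

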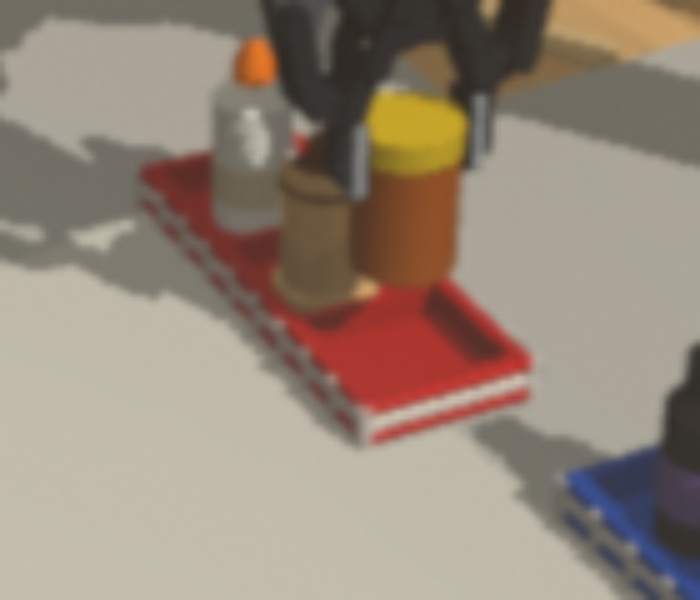

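View pics/si23.png

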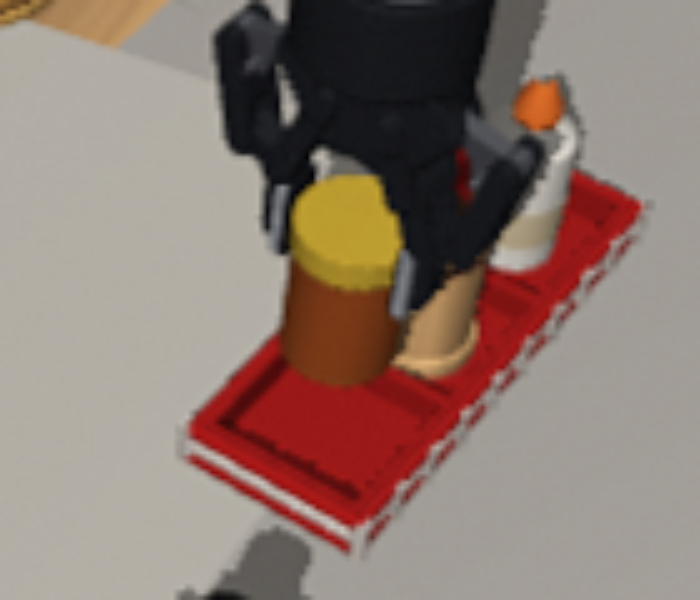

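The jar hangs upright above the free pocket. I'll lower it to about 3 mm off the floor first.

{"fn": "move_arm", "kwargs": {
  "deltas": [
    [0,-0.05,1.0,0,0,0],
    [0,0,1.5,0,0,0],
    [0,0,1.2,0,0,0],
    [0,0,0.8,0,0,0],
    [0,0,0.6,0,0,0],
    [0,0,0.3,0,0,0],
    [0,0,0.1,0,0,0],
    [0,0,0,0,0,0],
    [0,0,0,0,0,0],
    [0,0,0,0,0,0]
  ]
}}

```text
time_s: 46.55
eef_pos: [482.6, -70.0, 29.5]
ee_rot: [0.0, 0.761, 0.649, 0.0]
force: [0.8, -0.1, -1.5]
grip_width: 0.6
```

Run:
```python
from rig import ctrl,eyes
from h import *
s=ctrl.sense();goal(s,483,-69.5,25.6,81)
cv2.imwrite('pics/s24.png',np.hstack([cv2.resize(eyes.capture('scene')[160:260,280:380],(400,400)),cv2.resize(eyes.capture('side')[170:280,320:430],(400,400))]))
```

```text
t 46.55 tcp [482.6 -70.   29.5] yaw 81.0 tilt 0.03 grip 0.6 F [ 0.8 -0.1 -1.5]
  delta tool cm [0.06 0.03 0.39] turn -0.0 R ideal
```

View pics/s24.png

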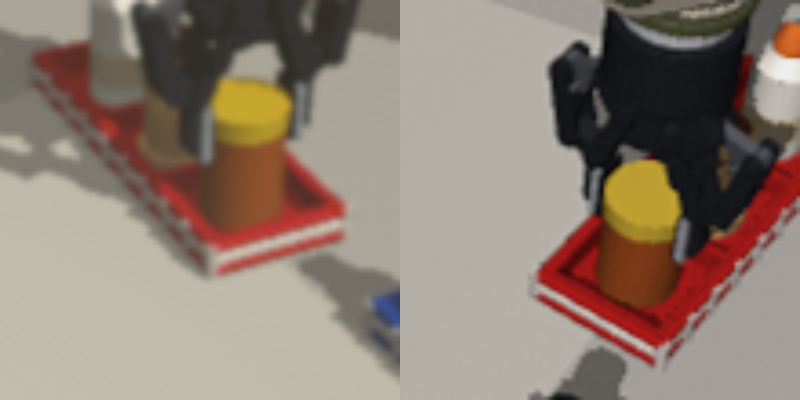

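Both views show the jar inside the pocket walls. I'll set it down, release and rise.

{"fn": "move_arm", "kwargs": {
  "deltas": [
    [0,0,0.15,0,0,0],
    [0,0,0.1,0,0,0],
    [0,0,0.08,0,0,0],
    [0,0,0.06,0,0,0],
    [0,0,0,0,0,0],
    [0,0,0,0,0,0],
    [0,0,0,0,0,0],
    [0,0,0,0,0,0],
    [0,0,0,0,0,0],
    [0,0,0,0,0,0]
  ]
}}

```text
time_s: 47.65
eef_pos: [482.5, -70.0, 25.7]
ee_rot: [0.0, 0.761, 0.649, 0.0]
force: [-2.2, 0.2, 5.7]
grip_width: 0.601
```

{"fn": "move_arm", "kwargs": {
  "deltas": [
    [0,0,0,0,0,0],
    [0,0,0,0,0,0],
    [0,0,0,0,0,0],
    [0,0,0,0,0,0],
    [0,0,0,0,0,0],
    [0,0,0,0,0,0],
    [0,0,0,0,0,0],
    [0,0,0,0,0,0],
    [0,0,0,0,0,0],
    [0,0,0,0,0,0]
  ],
  "grip": 8.5
}}

```text
time_s: 48.65
eef_pos: [482.5, -69.9, 25.3]
ee_rot: [0.0, 0.761, 0.649, 0.0]
force: [-0.2, 0.8, -1.0]
grip_width: 0.994
```

{"fn": "move_arm", "kwargs": {
  "deltas": [
    [0,0,-1,0,0,0],
    [0,0,-2,0,0,0],
    [0,0,-3,0,0,0],
    [0,0,-3,0,0,0],
    [0,0,-3,0,0,0],
    [0,0,-3,0,0,0],
    [0,0,-2,0,0,0],
    [0,0,-1,0,0,0],
    [0,0,0,0,0,0],
    [0,0,0,0,0,0]
  ]
}}

```text
time_s: 49.65
eef_pos: [482.1, -69.8, 204.5]
ee_rot: [-0.001, 0.761, 0.649, -0.0]
force: [-0.1, 0.5, -1.2]
grip_width: 0.993
```

{"fn": "move_arm", "kwargs": {
  "deltas": [
    [-2,0,-1,0,0,0],
    [-4,0,0,0,0,0],
    [-4,0,0,0,0,0],
    [-4,0,0,0,0,0],
    [-4,0,0,0,0,0],
    [-4,0,0,0,0,0],
    [-2,0,0,0,0,0],
    [0,0,0,0,0,0],
    [0,0,0,0,0,0],
    [0,0,0,0,0,0]
  ]
}}

```text
time_s: 50.65
eef_pos: [445.0, -305.9, 214.9]
ee_rot: [-0.001, 0.76, 0.65, 0.0]
force: [-0.2, 0.2, -0.4]
grip_width: 0.995
```

Run:
```python
from rig import ctrl,eyes
from h import *
s=ctrl.sense();goal(s,483,-69.5,25.6,81)
cv2.imwrite('pics/e_w.png',eyes.capture('wrist'))
a=eyes.capture('scene');b=eyes.capture('side')
cv2.imwrite('pics/e_s.png',a);cv2.imwrite('pics/e_i.png',b)
I={'scene':a,'side':b};P={n:eyes.camera_params(n) for n in I}
for k,v in {'green':(((368,274,402,325),(45,80,0),(80,255,255)),((230,296,264,342),(45,80,0),(80,255,255))),
'tape':(((240,265,284,308),(5,90,0),(20,255,255)),((215,212,256,252),(5,90,0),(20,255,255))),
'mug':(((380,318,440,395),(95,80,0),(115,255,255)),((140,324,210,390),(95,80,0),(115,255,255)))}.items():
    print(k,tri([ray(P[n],blob(I[n],*q)['c']) for n,q in zip(I,v)])[0].round(1))
```

```text
t 50.65 tcp [ 445.  -305.9  214.9] yaw 81.0 tilt 0.06 grip 0.995 F [-0.2  0.2 -0.4]
  delta tool cm [23.92  0.09 18.95] turn 0.0 R ideal
green [624.5 251.3  40.9]
tape [780.1  67.   23.4]
mug [680.4 380.3  53.9]
```

View pics/e_s.png

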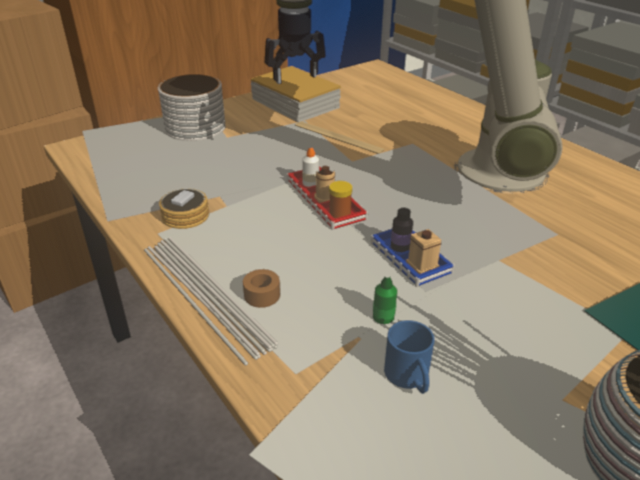

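View pics/e_i.png

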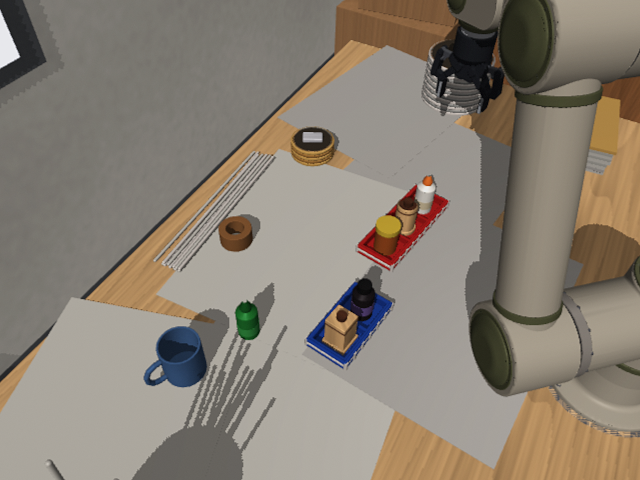

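View pics/e_w.png

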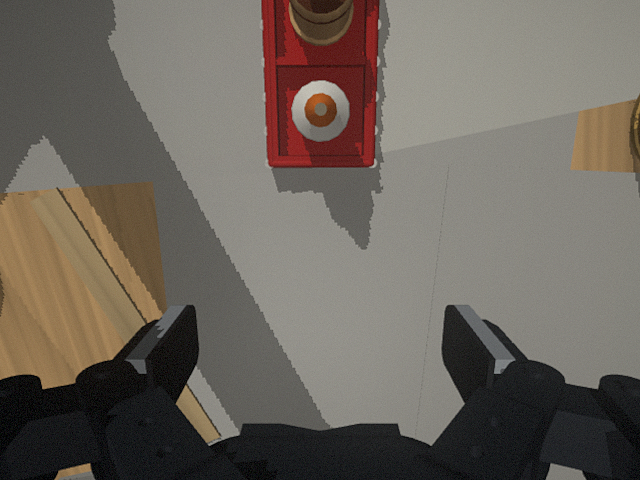

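All five things stand upright in their pockets, and the bystanders measure where they were at the start (within 0.3 mm). The gripper is clear, so I'll hand in.

```bash
python3 -c "
from rig import order,ctrl
print(order.finish_job(), ctrl.sense()['time_s'])"
```

```text
the job is handed in; nothing more can be done
the job is handed in; nothing more can be done
```

Both kits are made up and the job was handed in at about 51 s of robot time. Finishing gave no verdict, so the results below are from my own checks.

- **Red tray:** it holds the glue (‑y pocket), round form (middle) and bead jar (+y pocket).
- **Blue tray:** it holds the varnish (‑y pocket) and square form (+y pocket). Everything in both trays was set down on the pocket floor before release.
- **Last checks:** the final scene and side pictures show all five upright in their own pockets. The gripper was open, about 215 mm above the table and clear of everything. The green bottle, tape roll and mug measured within 0.3 mm of where they started.
- **Disagreements:**
  - My first varnish position was about 3 mm off in y; the wrist camera showed it and I corrected before grasping.
  - The bead jar was gripped by its lid, not its body as intended. It stayed upright and did not slip.

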